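# Nest the oval gratin dishes under the wire shelf

## Task

Put the blue and the red oval dish away: nest them, in either order, in the white dish that stands under the wire shelf, each turned so that its oval and ears lie in line with the dish below and sunk fully home, ear on ear, and let go. Set them down gently (enamel chips), do not knock the shelf or the white dish, and leave the other things on the counter where they are.

Things in the scene. Friction and masses are not known exactly. Their poses are not given: they have to be found in the camera images.
- rack_nest (a point): Point on the counter, 78 mm behind the middle of the shelf's front edge, axes as rack_edge. The white dish (blue rim) stands here on a 2 mm non-slip mat; it is not tracked. Its centre lies on this x axis, up to 12 mm before or behind the point, and its long axis is turned up to 9 deg either way from x: find its near ear by touch or sight. It stays put under light pushes.
- blue_dish_mid (a point): Loose blue dish, white rim, 140 to 270 g, upright, empty, left of the shelf, one ear roughly to the left (+y, within 30 deg). All 3 dishes alike: oval mouth 156 x 94 mm (long axis x), 42 high, 3 mm wall leaning outwards 25 deg (foot 117 x 55), open top, 4 mm floor, solid ear at both ends; a half turn gives the same shape. Point: dish centre, 21 mm above its underside; x long axis, z up.
- red_dish_mid (a point): Loose red dish, same shape and mass range as the blue, also left of the shelf, one ear roughly to the left. Nested, a dish rests ear on ear, 11 mm above the dish below (in the white one: underside 13 mm above the counter), with about 2 mm play all round; turned wrongly it hangs higher. Point: dish centre, 21 mm above its underside; x long axis, z up.
- blue_dish: The blue dish as a whole; origin: centre of its underside. Ears of all dishes: flat bars 30 mm wide (y), 11 thick (z), top level with the rim, sticking out 26 mm beyond it; ear centres 91 mm from the dish's centre along +x and -x, 36.5 mm above the underside; 208 mm over both ears. Held by one ear with a weak grip, a dish sags at its far end: grip firmly.
- rack_edge (a point): Middle of the open front edge (facing left, +y) of the low fixed chrome wire shelf over the white dish: x to its back, y along the edge. It is 130 mm up (underside 126), nearly above the near rim of the white dish, so a gripper held upright on the near ear hits it: lean the gripper 25 to 45 deg back, away from the shelf.
- crock: Loose chrome utensil crock with a wooden spoon in it, 108 mm across, 300 mm high over the spoon, far from the robot beside the shelf. Origin: centre of its underside.
- sugar_bowl: Loose white ceramic sugar bowl with its lid, 105 mm across (135 over its handles), 105 mm high, beyond the loose dishes. Origin: centre of its underside.
- tongs: Loose steel tongs lying flat near the robot on the right, 240 mm long (x), 55 mm wide, 15 mm high. Origin: middle, on the counter.
- scraper: Loose grey plastic scraper lying flat near the robot on the left, 195 mm long (x), 105 mm wide, 12 mm high. Origin: near its middle, on the counter.
- vinegar: Loose amber vinegar bottle, 62 mm across, 215 mm high, beyond the shelf. Origin: centre of its underside.
- mortar: Loose grey stone mortar, 96 mm across, 66 mm high, beyond the loose dishes. Origin: centre of its underside.
- rack: The shelf as a whole; origin on the counter, 85 mm behind its front edge. Deck 180 mm deep (x), 310 wide (y), 8 thick. Legs only at y = +-155 mm, 180 mm behind the front edge, with an 8 mm foot bar along each side; the front is open. Four jars 60 mm tall stand on the deck near its two ends.
- red_dish: The red dish as a whole; origin: centre of its underside, same axes as its centre point.
Mind the look-alikes: they are no part of the job. Of the things that look like the blue_dish, the larger one is meant. Several things have the shape of the red_dish; the one meant has the colours described above.

How it is judged:
By the outcome, as a careful person would: the job done as asked, in the order asked, and still so for the second after the job is handed in, with the robot touching nothing.
It also fails if it takes over 72 s, if anything falls off the work surface, if the arm or the gripper's body presses on something with over 40 N, if the wrist force passes 120 N, or if a joint passes its speed limit or range.

## Robot

A 7-joint arm with a two-finger parallel gripper is mounted at the origin on the work surface. World frame = base frame: x ahead of the robot, y to its left, z up, the work surface at z = 0. Lengths are in m, angles in rad, forces in N, time in s.
With the tool pointing down it reaches from about 0.35 to 0.9 m from the base axis. Payload 7.2 kg.
Tool frame: the origin (TCP) lies at the very end of the fingers, on their centre line; the grasp point (between the pads) lies 19 mm behind it; z points along the fingers, y is the line along which they close (so a half turn about z gives the same grasp; the last joint's range is limited). The gripper opens to 88 mm and grips with 3 to 60 N. Pads are 20 mm wide; open, the fingers measure 115 mm over their backs; the gripper's body (75 mm by 178 mm) begins 61 mm behind the grasp point.
Start: joints at [-1.33, 0.411, -0.013, 1.596, 0.006, 1.134, -0.082], TCP at [0.19, 0.595, 0.189] pointing down, gripper open.
Joint ranges: [-2.95, 2.95], [-0.29, 1.99], [-1.47, 1.44], [0.14, 2.54], [-1.03, 4.17], [0.13, 1.85], [-2.86, 2.86]. Speed limits (rad/s): [2.39, 2.39, 3.01, 3.01, 3.14, 3.14, 3.14].

## Interface

Orientations are given as a unit quaternion [w, x, y, z].
In Python, from workcell import ctrl gives the robot as it stands.
- The arm moves only by the shell command python3 -m handwheel 'ROWS'. ROWS is JSON, a list of rows, each a list of 7 numbers: the opening, from 0 (shut) to 1 (fully open), then the shift along the tool's x, y, z in m, then the turn, a rotation vector about the tool's x, y, z in degrees. In form: [[fingers, x, y, z, wx, wy, wz], ...]. A call has 1 to 5 rows; each row shifts and turns the commanded pose from where the row before left it, along the tool's axes as they then stand; what a row does not reach is not made up. A row lasts 1/12 s, in which the tool goes at most 41.7 mm and 7.16 degrees, less where a joint would pass 70% of its speed; a pose out of reach is approached as far as the arm can. A call with a gripper value outside its range is refused whole. The fingers move at their own pace and stop on an object; the grip force is fixed at half the most. Time passes only in rows, so rows that do not move let the fingers close. It gives the time, the measured TCP pose, the force, the opening and the grip force at its end, in the units of the state.
- ctrl.observe(): the state, without advancing time (a new reading comes with each control period).
- ctrl.capture(name): name is "side" or "top" or "wrist"; returns the picture (480x640x3 uint8, red, green, blue); there is no depth.
- ctrl.get_calibration(name): a dict with "fx", "fy", "cx", "cy" (pixels), "k1" (the pictures are not rectified: a ray, as slopes to the right and down, at radius r is drawn at 1 + k1 r^2 times it, then the intrinsics apply), "rvec" (rotation vector, rad) and "tvec" (3), from world to camera coordinates, as OpenCV has them. Camera axes: x right, y down, z forward; pixel columns grow to the right and rows downward; lengths in m; the calibration is good to about 2 mm. A picture is of the moment at which its call begins: read the wrist's pose just before it. get_calibration takes no time and is no camera call; for the wrist camera it gives the pose at the moment of the call.
- ctrl.hand_in(): hands the job in; it is judged then, once.
The state is a dict: "time_s": time; "qpos": joint angles; "joint_velocities": joint speeds; "tau": joint torques, N m; "eef_pos": TCP position; "eef_rot": TCP orientation; "force": force on the tool from outside, world axes, zero at the start; "moment": the same for the moment, N m; "opening": finger opening in m; "grasp_force": force on a finger pad.
Only numpy, scipy, OpenCV 4.12 (cv2) and the standard library are available. Lean on these libraries where they do the work, as an engineer would, in place of code of your own. Each camera call takes 0.05 s, during which the arm holds its last target. There are 200 camera calls.

## Working session

There is one attempt and no reset: what is moved stays moved. The work goes in short steps, Python scripts to look and compute and a shell command to move; the robot and the scene stay as the last step left them, time stands still between calls to the robot, and variables do not carry over. Pictures are saved under pics/ and viewed, at most 10 in all, crops included, and the job is handed in when it is done.

```bash
mkdir -p pics; ls; python3 - <<'E'
from workcell import ctrl
import cv2,numpy as np
s=ctrl.observe();print(s)
ims=[]
for n in("top","side"):
    im=ctrl.capture(n)[:,:,::-1];cv2.imwrite(f"pics/{n}0.png",im);c=ctrl.get_calibration(n);print(n,c)
E
```

```text
pics
{'time_s': 0.0, 'qpos': array([-1.33019662,  0.41189027, -0.01273235,  1.59705791,  0.00556331,
        1.13434119, -0.08217793]), 'joint_velocities': array([-4.49195085e-04, -5.07487745e-04, -5.92833734e-05, -8.81251930e-04,
       -1.18732969e-04, -8.33620978e-04, -5.31342162e-04]), 'tau': array([-1.53237615e-04, -5.87963605e+01,  6.41664527e-01, -2.91055262e+01,
       -5.38475288e-02,  1.83130248e-02,  1.13171968e-04]), 'eef_pos': array([0.18978986, 0.59486805, 0.18780936]), 'eef_rot': array([-8.94860283e-05,  1.53762427e-01,  9.88107497e-01, -8.26143217e-04]), 'force': array([ 0.3092744 , -0.24994002,  0.58260385]), 'moment': array([-0.02494143,  0.05006745,  0.00041401]), 'grasp_force': 0.0, 'opening': 0.08781137571572582}
top {'fx': 442.38734604025325, 'fy': 442.38734604025325, 'cx': 315.0454348423467, 'cy': 239.45031981722016, 'k1': 0.02963917236639674, 'rvec': array([ 2.12339042, -2.13868374,  0.1238566 ]), 'tvec': array([0.07065426, 0.59067967, 0.87470139])}
side {'fx': 464.2562654631242, 'fy': 464.2562654631242, 'cx': 315.9706460566, 'cy': 234.71139896357002, 'k1': -0.10868280743289552, 'rvec': array([ 0.20902892, -2.80651272,  1.2170159 ]), 'tvec': array([0.5589131 , 0.11772166, 0.88315375])}
```

View pics/top0.png

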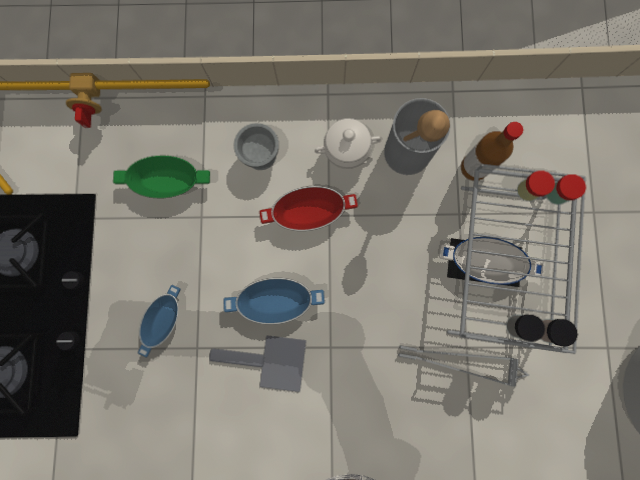

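View pics/side0.png

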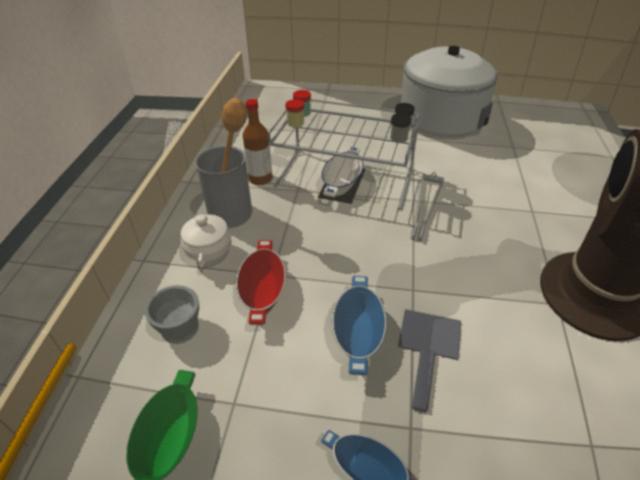

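The top picture shows these candidates:
- **Blue:** large dish at (274,301), which I choose. The small blue look-alike is at (159,321).
- **Red:** red dish at (309,208), which I choose. The green one at (162,177) has the same shape. The jar lids and tap are red but not dishes.
- **White dish:** (493,259), under the shelf, with its near ear at about (448,254).

Next is one close crop to check this and locate the ears.

```bash
cat > h.py <<'E'
import numpy as np,cv2
from scipy.spatial.transform import Rotation as R
from workcell import ctrl
def ray(name,uv,c=None):
    c=c or ctrl.get_calibration(name)
    K=np.array([[c['fx'],0,c['cx']],[0,c['fy'],c['cy']],[0,0,1.]])
    p=cv2.undistortPoints(np.array([[uv]],float),K,np.array([c['k1'],0,0,0.]))[0,0]
    Rm=R.from_rotvec(c['rvec']).as_matrix()
    return -Rm.T@c['tvec'],Rm.T@np.array([p[0],p[1],1])
def onz(name,uv,z,c=None):
    o,d=ray(name,uv,c);return o+d*(z-o[2])/d[2]
def pix(name,P,c=None):
    c=c or ctrl.get_calibration(name)
    K=np.array([[c['fx'],0,c['cx']],[0,c['fy'],c['cy']],[0,0,1.]])
    return cv2.projectPoints(np.array([P],float),c['rvec'],c['tvec'],K,np.array([c['k1'],0,0,0.]))[0].reshape(-1,2)
def tri(a,b):
    (o1,d1),(o2,d2)=a,b
    A=np.c_[d1,-d2];t=np.linalg.lstsq(A,o2-o1,rcond=None)[0]
    p,q=o1+t[0]*d1,o2+t[1]*d2;return (p+q)/2,np.linalg.norm(p-q)
E
python3 - <<'E'
import cv2,numpy as np
from h import *
im=cv2.imread('pics/top0.png')
hsv=cv2.cvtColor(im,cv2.COLOR_BGR2HSV)
for n,lo,hi,box in(("blue",(95,80,40),(120,255,255),(215,270,335,335)),("red",(0,120,60),(10,255,255),(250,175,365,240))):
    m=cv2.inRange(hsv,lo,hi)
    if n=="red":m|=cv2.inRange(hsv,(170,120,60),(180,255,255))
    k=np.zeros_like(m);x0,y0,x1,y1=box;k[y0:y1,x0:x1]=255;m&=k
    ys,xs=np.nonzero(m);P=np.array([onz("top",(x,y),.042)[:2] for x,y in zip(xs,ys)])
    c=P.mean(0);w,v=np.linalg.eigh(np.cov(P.T));a=v[:,1];t=(P-c)@a
    ends=[P[t>t.max()-.02].mean(0),P[t<t.min()+.02].mean(0)]
    print(n,c,a,t.min(),t.max(),"ears",ends,"mid",np.mean(ends,0),np.degrees(np.arctan2(*(ends[0]-ends[1])[::-1])))
for n,uv,z in(("white near ear",(448,254),.044),("white far ear",(537,268),.044),("edge far",(475,172),.13),("edge near",(463,334),.13)):
    print(n,onz("top",uv,z))
cv2.imwrite('pics/crop0.png',cv2.resize(im[160:350,215:595],None,fx=2.1,fy=2.1,interpolation=cv2.INTER_CUBIC))
E
```

```text
blue [0.46585771 0.15230643] [-0.07760355  0.9969843 ] -0.10204850075792456 0.10201915594455707 ears [array([0.45947889, 0.24316089]), array([0.47293853, 0.06095784])] mid [0.46620871 0.15205937] 94.22485752078806Traceback (most recent call last):
  File "<stdin>", line 9, in <module>
  File "h.py", line 11, in onz
    o,d=ray(name,uv,c);return o+d*(z-o[2])/d[2]
        ~~~^^^^^^^^^^^
  File "h.py", line 5, in ray
    c=c or ctrl.get_calibration(name)
           ~~~~~~~~~~~~~~~~~~~~^^^^^^
ValueError: time passes only in moves, steps and waits
```

```bash
sed -i 's/^def ray/from functools import lru_cache\n@lru_cache\ndef cal(n): return ctrl.get_calibration(n)\ndef ray/; s/c or ctrl.get_calibration(name)/c or cal(name)/' h.py
cat > m.py <<'E'
import cv2,numpy as np
from h import *
im=cv2.imread('pics/top0.png')
hsv=cv2.cvtColor(im,cv2.COLOR_BGR2HSV)
for n,lo,hi,box in(("blue",(95,80,40),(120,255,255),(215,270,335,335)),("red",(0,120,60),(10,255,255),(250,175,365,240))):
    m=cv2.inRange(hsv,lo,hi)
    if n=="red":m|=cv2.inRange(hsv,(170,120,60),(180,255,255))
    k=np.zeros_like(m);x0,y0,x1,y1=box;k[y0:y1,x0:x1]=255;m&=k
    ys,xs=np.nonzero(m);P=np.array([onz("top",(x,y),.042)[:2] for x,y in zip(xs,ys)])
    c=P.mean(0);w,v=np.linalg.eigh(np.cov(P.T));a=v[:,1];t=(P-c)@a
    ends=[P[t>t.max()-.02].mean(0),P[t<t.min()+.02].mean(0)]
    print(n,c,a,t.min(),t.max(),"ears",ends,"mid",np.mean(ends,0),np.degrees(np.arctan2(*(ends[0]-ends[1])[::-1])))
for n,uv,z in(("white near ear",(448,254),.044),("white far ear",(537,268),.044),("edge far",(475,172),.13),("edge near",(463,334),.13)):
    print(n,onz("top",uv,z))
cv2.imwrite('pics/crop0.png',cv2.resize(im[160:350,215:595],None,fx=2.1,fy=2.1,interpolation=cv2.INTER_CUBIC))
E
python3 m.py
```

```text
blue [0.46585771 0.15230643] [-0.07760355  0.9969843 ] -0.10204850075792456 0.10201915594455707 ears [array([0.45947889, 0.24316089]), array([0.47293853, 0.06095784])] mid [0.46620871 0.15205937] 94.22485752078806
red [0.65840928 0.08105327] [-0.15936058  0.98722044] -0.10338981114416604 0.10276120031431195 ears [array([0.64271975, 0.17189144]), array([ 0.6724033 , -0.01117187])] mid [0.65756153 0.08035978] 99.21029862837848
white near ear [ 0.55859957 -0.20531383  0.044     ]
white far ear [ 0.5289138  -0.38025265  0.044     ]
edge far [ 0.70483529 -0.24002082  0.13      ]
edge near [ 0.40413791 -0.20151372  0.13      ]
```

View pics/crop0.png

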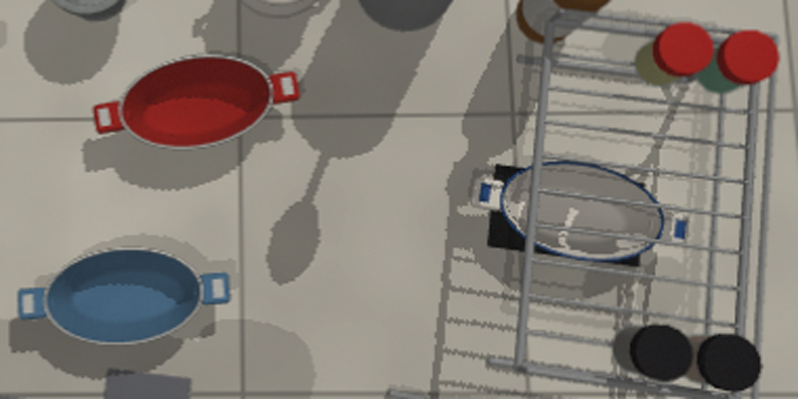

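The crop confirms the choice: the blue dish with white rim has ears at crop (32,303) and (215,288), and the red one with white rim has ears at (106,117) and (286,87). The white dish with blue rim has ear inlays at (487,192) and (681,229), and the shelf front edge runs from (553,12) to (520,365). Next I'll locate the white dish more accurately and plan the first reach.

```bash
cat >> h.py <<'E'
def plan(ear,u,lean,back=0.,up=0.,sgn=1,s=None):
    """ear: TCP goal xyz; u: horizontal dir from dish to near ear; prints shift (tool axes) and rotvec deg"""
    s=s or ctrl.observe()
    u=np.r_[np.array(u[:2])/np.hypot(*u[:2]),0];l=np.radians(lean)
    z=-np.cos(l)*np.array([0,0,1])-np.sin(l)*u;y=sgn*np.cross([0,0,1],u);x=np.cross(y,z)
    T=R.from_matrix(np.c_[x,y,z]);q=s['eef_rot'];C=R.from_quat([q[1],q[2],q[3],q[0]])
    p=np.array(ear)-back*z+np.array([0,0,up])
    d=p-s['eef_pos']
    print("goal",p.round(4),"shift_now_mm",(C.inv().apply(d)*1e3).round(1),"shift_after_turn_mm",(T.inv().apply(d)*1e3).round(1),
      "turn",np.degrees((C.inv()*T).as_rotvec()).round(2))
E
python3 - <<'E'
from h import *
im=cv2.imread('pics/top0.png');hsv=cv2.cvtColor(im,cv2.COLOR_BGR2HSV)
m=cv2.inRange(hsv,(100,100,40),(125,255,255))
for x0,x1,y0,y1 in((440,453,240,262),(533,546,258,280)):
    ys,xs=np.nonzero(m[y0:y1,x0:x1]);uv=(xs.mean()+x0,ys.mean()+y0);print(len(xs),uv,onz("top",uv,.044))
a=onz("top",(478.3,165.7),.13);b=onz("top",(462.6,333.8),.13);y=(a-b)/np.linalg.norm(a-b);x=np.cross(y,[0,0,1]);mid=(a+b)/2
print("edge",mid,"x",x,"nest",mid+.078*x,np.linalg.norm(a-b))
print(tri(ray("top",(446.9,251.4)),ray("side",(331,190))),tri(ray("top",(539.3,269)),ray("side",(355,153))))
print("crock",onz("top",(410,160),0),"mortar",onz("top",(257,145),.06),"sugar",onz("top",(348,142),.06))
u=(-.076,.997)
for sg in(1,-1): plan((.459,.244,.034),u,30,back=.12,sgn=sg)
E
```

```text
34 (np.float64(445.38235294117646), np.float64(251.41176470588235)) [ 0.56396689 -0.20029199  0.044     ]
32 (np.float64(538.65625), np.float64(268.78125)) [ 0.52732314 -0.38336533  0.044     ]
edge [ 0.56077537 -0.22382726  0.13      ] x [-0.14560623 -0.98934262  0.        ] nest [ 0.54941808 -0.30099598  0.13      ] 0.31594063878295037
(array([ 0.56314201, -0.20422889,  0.04079522]), np.float64(0.0023896740897040364)) (array([ 0.52585661, -0.39452123,  0.02262355]), np.float64(0.005319662642098512))
crock [ 0.77388293 -0.14382423  0.        ] mortar [0.79182568 0.18769217 0.06      ] sugar [ 0.79530162 -0.00438265  0.06      ]
goal [0.4544 0.3038 0.1379] shift_now_mm [-340.6 -196.9   50.3] shift_after_turn_mm [ 243.8 -241.7  198.5] turn [  29.18   19.62 -109.12]
goal [0.4544 0.3038 0.1379] shift_now_mm [-340.6 -196.9   50.3] shift_after_turn_mm [-243.8  241.7  198.5] turn [ 17.7  -26.32  66.33]
```

```bash
python3 -m handwheel '[[1,-0.034,-0.0197,0.005,0,0,0],[1,-0.034,-0.0197,0.005,0,0,0],[1,-0.034,-0.0197,0.005,0,0,0],[1,-0.034,-0.0197,0.005,0,0,0],[1,-0.034,-0.0197,0.005,0,0,0]]' && python3 -m handwheel '[[1,-0.034,-0.0197,0.005,0,0,0],[1,-0.034,-0.0197,0.005,0,0,0],[1,-0.034,-0.0197,0.005,0,0,0],[1,-0.034,-0.0197,0.005,0,0,0],[1,-0.034,-0.0197,0.005,0,0,0]]' && python3 -m handwheel '[[1,0,0,0,1.7,-2.6,6.4],[1,0,0,0,1.7,-2.6,6.4],[1,0,0,0,1.7,-2.6,6.4],[1,0,0,0,1.7,-2.6,6.4],[1,0,0,0,1.7,-2.6,6.4]]' && python3 -m handwheel '[[1,0,0,0,1.7,-2.6,6.4],[1,0,0,0,1.7,-2.6,6.4],[1,0,0,0,1.7,-2.6,6.4],[1,0,0,0,1.7,-2.6,6.4],[1,0,0,0,1.7,-2.6,6.4]]'
python3 - <<'E'
from h import *
s=ctrl.observe();print(s['time_s'],s['qpos'].round(2),s['eef_pos'],s['force'])
im=ctrl.capture("wrist");cv2.imwrite("pics/w1.png",im[:,:,::-1]);c=ctrl.get_calibration("wrist")
import pickle;pickle.dump(c,open("w1.pkl","wb"))
print(pix("wrist",[(.4595,.2432,.042)],c),pix("wrist",[(.466,.152,.042)],c))
plan((.459,.244,.034),(-.076,.997),30,back=.12,sgn=-1)
E
```

```text
time_s: 0.52
eef_pos: [0.3228, 0.4482, 0.1632]
eef_rot: [-0.0, 0.154, 0.988, -0.0]
force: [-0.1, -0.5, 0.1]
opening: 0.0877
grasp_force: 0.0
time_s: 0.93
eef_pos: [0.4548, 0.3027, 0.1383]
eef_rot: [-0.0, 0.154, 0.988, -0.0]
force: [0.6, 0.3, 0.4]
opening: 0.088
grasp_force: 0.0
time_s: 1.35
eef_pos: [0.4539, 0.3041, 0.1387]
eef_rot: [0.1, 0.421, 0.897, -0.09]
force: [0.5, 0.2, -0.5]
opening: 0.0878
grasp_force: 0.0
time_s: 1.77
eef_pos: [0.4533, 0.305, 0.1384]
eef_rot: [0.19, 0.644, 0.722, -0.171]
force: [0.2, -0.3, -0.6]
opening: 0.088
grasp_force: 0.0
1.7667 [-1.23  0.59  0.44  1.63  0.15  1.31 -0.76] [0.45328714 0.30500112 0.13844731] [ 0.17321809 -0.27105577 -0.56566527]
[[315.48779942 238.26491966]] [[312.39934775 302.19114466]]
goal [0.4544 0.3038 0.1379] shift_now_mm [-2.7  1.2  0.4] shift_after_turn_mm [-2.7  1.3  0.4] turn [ 0.86 -0.21  1.62]
```

View pics/w1.png

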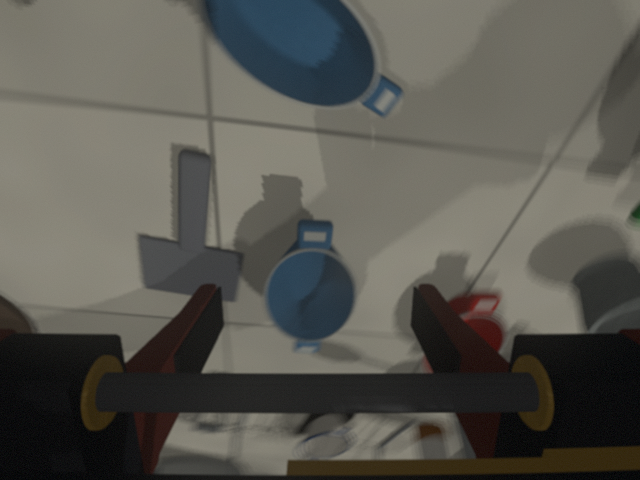

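The target's near ear sits at (315,237) in the wrist view, within 1 px of the prediction. The small blue look-alike is at the top and clear of the hand. I'll advance and grip.

```bash
python3 -m handwheel '[[1,-0.0027,0.0012,0.0004,0.9,-0.2,1.6],[1,0,0,0.03,0,0,0],[1,0,0,0.03,0,0,0],[1,0,0,0.03,0,0,0],[1,0,0,0.015,0,0,0]]' && python3 -m handwheel '[[1,0,0,0.01,0,0,0],[1,0,0,0.005,0,0,0],[1,0,0,0,0,0,0]]' 
python3 - <<'E'
from h import *
s=ctrl.observe();print(s['time_s'],s['qpos'].round(2),s['eef_pos'],s['force'])
plan((.459,.244,.034),(-.076,.997),30,back=0,sgn=-1)
E
```

```text
time_s: 2.23
eef_pos: [0.459, 0.2466, 0.0466]
eef_rot: [0.187, 0.653, 0.712, -0.176]
force: [-0.2, -0.2, -0.6]
opening: 0.0878
grasp_force: 0.0
time_s: 2.48
eef_pos: [0.4603, 0.2421, 0.0353]
eef_rot: [0.187, 0.653, 0.713, -0.174]
force: [0.3, 0.3, -0.1]
opening: 0.0879
grasp_force: 0.0
2.4833 [-1.16  0.68  0.44  1.79  0.14  1.06 -0.77] [0.46032009 0.24213866 0.03529974] [ 0.29718423  0.31931512 -0.12425582]
goal [0.459 0.244 0.034] shift_now_mm [ 2.4 -1.2  0.2] shift_after_turn_mm [ 2.3 -1.2  0.1] turn [ 0.05 -0.38  0.58]
```

```bash
python3 -m handwheel '[[1,0.0018,-0.001,0,0,0,0],[0.2,0,0,0,0,0,0],[0.2,0,0,0,0,0,0],[0.2,0,0,0,0,0,0],[0.2,0,0,0,0,0,0]]'; python3 -m handwheel '[[0.2,0,0,0,0,0,0],[0.2,0,0,0,0,0,0],[0.2,0,0,0,0,0,0]]' 
python3 - <<'E'
from h import *
s=ctrl.observe();print(s['time_s'],s['eef_pos'],s['force'],s['moment'],s['opening'])
cv2.imwrite("pics/s2.png",ctrl.capture("side")[:,:,::-1])
plan((.459,.244,.034),(-.076,.997),30,back=0,sgn=-1)
E
```

```text
time_s: 2.9
eef_pos: [0.4592, 0.2449, 0.0348]
eef_rot: [0.187, 0.653, 0.713, -0.174]
force: [0.6, 0.1, 0.2]
opening: 0.0648
grasp_force: 0.0
time_s: 3.15
eef_pos: [0.4591, 0.2444, 0.0345]
eef_rot: [0.187, 0.653, 0.713, -0.174]
force: [-0.2, -0.1, 0.6]
opening: 0.0448
grasp_force: 0.0
3.15 [0.45908412 0.24436996 0.03446333] [-0.24858208 -0.10674566  0.56788889] [0.43872898 0.14716861 0.04134262] 0.04481102399431001
goal [0.459 0.244 0.034] shift_now_mm [-0.1 -0.1  0.6] shift_after_turn_mm [-0.1 -0.1  0.6] turn [ 0.1  -0.36  0.58]
```

```bash
python3 -m handwheel '[[0,0,0,0,0,0,0],[0,0,0,0,0,0,0],[0,0,0,0,0,0,0],[0,0,0,0,0,0,0],[0,0,0,0,0,0,0]]'; python3 -m handwheel '[[0,0,0,0,0,0,0],[0,0,0,0,0,0,0]]' 
python3 - <<'E'
from h import *
s=ctrl.observe();print(s['moment'])
plan((.459,.244,.034),(-.076,.997),30,back=0,up=.08,sgn=-1)
E
```

```text
time_s: 3.62
eef_pos: [0.4591, 0.2444, 0.0344]
eef_rot: [0.187, 0.653, 0.713, -0.174]
force: [0.3, -0.1, 0.2]
opening: 0.0073
grasp_force: 0.0
time_s: 3.78
eef_pos: [0.4591, 0.2444, 0.0344]
eef_rot: [0.187, 0.653, 0.713, -0.174]
force: [-1.1, 0.2, -0.5]
opening: 0.0005
grasp_force: 0.0
[ 0.38842204  0.1141452  -0.01240811]
goal [0.459 0.244 0.114] shift_now_mm [-39.6  -0.4 -69. ] shift_after_turn_mm [-40.1  -0.1 -68.7] turn [ 0.1  -0.37  0.57]
```

```bash
python3 - <<'E'
from h import *
a=ctrl.capture("side")[:,:,::-1];c=ctrl.capture("wrist")[:,:,::-1]
a=cv2.resize(a[220:440,260:480],(600,600),interpolation=cv2.INTER_CUBIC)
cv2.imwrite("pics/c3.png",a)
cv2.imwrite("pics/w3.png",c)
s=ctrl.observe();cw=ctrl.get_calibration("wrist")
print(pix("side",[s['eef_pos']]),pix("wrist",[s['eef_pos']],cw),pix("wrist",[(.4595,.2432,.042)],cw),pix("side",[(.4595,.2432,.042)]))
E
```

```text
[[357.65219834 367.78280641]] [[315.04942582 278.95600582]] [[315.54514912 291.33243648]] [[357.69868896 364.65151573]]
```

View pics/c3.png

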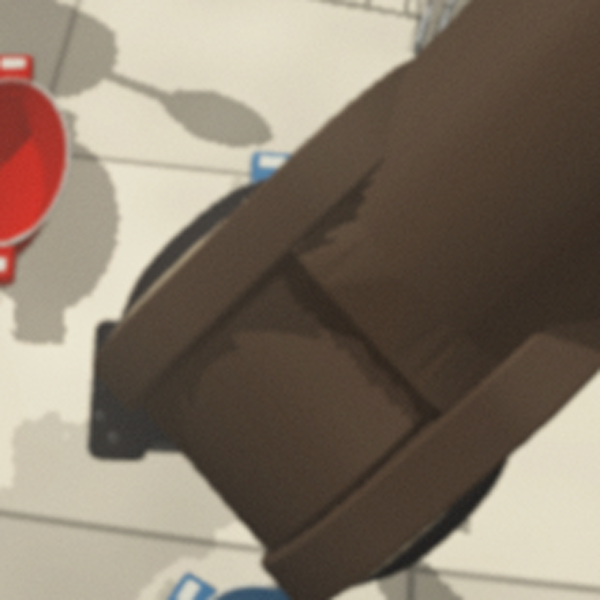

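The side view is blocked by the arm, with the blue far ear just visible at crop (272,165). The wrist picture should show more.

View pics/w3.png

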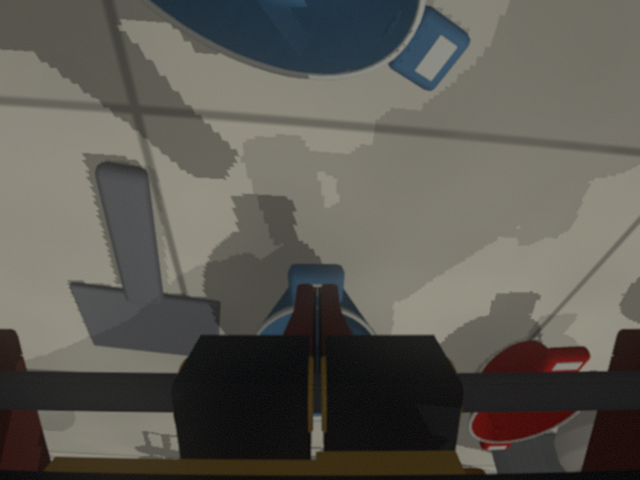

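```bash
python3 - <<'E'
from h import *
s=ctrl.observe();c=ctrl.get_calibration("wrist");p=s['eef_pos'];q=s['eef_rot'];C=R.from_quat([q[1],q[2],q[3],q[0]])
for dx in(-.01,0,.01):
  for dz in(0,-.01,-.02,-.03):
    print(dx,dz,pix("wrist",[p+C.apply([dx,0,dz])],c).round(0)[0],end=' ')
  print()
print("tool x",C.apply([1,0,0]),"cam",ray("wrist",(320,240),c))
for r in(265,):print(onz("wrist",(316,r),.042,c),onz("wrist",(316,r),.031,c))
print("ear ends pred",pix("wrist",[(.4585,.256,.042)],c),pix("wrist",[(.4585,.256,.031)],c))
E
```

```text
-0.01 0 [315. 296.] -0.01 -0.01 [315. 303.] -0.01 -0.02 [315. 312.] -0.01 -0.03 [315. 321.] 
0 0 [315. 279.] 0 -0.01 [315. 286.] 0 -0.02 [315. 294.] 0 -0.03 [315. 302.] 
0.01 0 [315. 262.] 0.01 -0.01 [315. 268.] 0.01 -0.02 [315. 275.] 0.01 -0.03 [315. 282.] 
tool x [-0.0760507   0.86587283 -0.49444973] cam (array([0.44662701, 0.4069794 , 0.16701631]), array([ 0.06610149, -0.70494033, -0.70635729]))
[0.45795073 0.26456357 0.042     ] [0.45894708 0.25203261 0.031     ]
ear ends pred [[315.66934815 276.0474503 ]] [[315.78660491 260.05220087]]
```

```bash
python3 - <<'E'
from h import *
s=ctrl.observe();c=ctrl.get_calibration("wrist");p=s['eef_pos'];q=s['eef_rot'];C=R.from_quat([q[1],q[2],q[3],q[0]])
for dx in (-.01,0,.01):
  for dz in(0,-.01,-.02,-.04):
    a,b=pix("wrist",[p+C.apply([dx,.044,dz]),p+C.apply([dx,-.044,dz])],c);print(dx,dz,a.round(),b.round(),(b-a)[0].round(1))
E
```

```text
-0.01 0 [394. 296.] [236. 296.] -158.3
-0.01 -0.01 [398. 303.] [232. 303.] -165.8
-0.01 -0.02 [402. 312.] [228. 312.] -173.9
-0.01 -0.04 [411. 331.] [218. 331.] -193.0
0 0 [395. 279.] [235. 279.] -160.5
0 -0.01 [399. 286.] [231. 286.] -168.1
0 -0.02 [403. 293.] [227. 294.] -176.6
0 -0.04 [413. 311.] [217. 311.] -196.2
0.01 0 [396. 262.] [234. 262.] -162.7
0.01 -0.01 [400. 268.] [230. 268.] -170.6
0.01 -0.02 [404. 275.] [225. 275.] -179.2
0.01 -0.04 [414. 291.] [215. 291.] -199.6
```

In the wrist view the physical finger ends (rows 287 to 326, 191 px gap when open) lie about 36 mm behind the reported TCP. That explains the miss: the fingers closed above the ear. I'll open, go 30 mm deeper while watching force, then close.

```bash
python3 -m handwheel '[[1,0,0,0,0,0,0],[1,0,0,0,0,0,0],[1,0,0,0,0,0,0],[1,0,0,0,0,0,0],[1,0,0,0,0,0,0]]';python3 -m handwheel '[[1,0,0,0,0,0,0],[1,0,0,0,0,0,0],[1,0,0,0,0,0,0],[1,0,0,0,0,0,0],[1,0,0,0,0,0,0]]'; python3 -m handwheel '[[0.8,0,0,0.006,0,0,0],[0.8,0,0,0.006,0,0,0],[0.8,0,0,0,0,0,0]]'; python3 - <<'E'
from h import *
print(ctrl.observe()['force'],ctrl.observe()['eef_pos'])
E
python3 -m handwheel '[[0.8,0,0,0.006,0,0,0],[0.8,0,0,0.006,0,0,0],[0.8,0,0,0,0,0,0]]'
```

```text
time_s: 4.3
eef_pos: [0.4591, 0.2444, 0.0344]
eef_rot: [0.187, 0.653, 0.713, -0.174]
force: [0.0, -0.4, -0.4]
opening: 0.0298
grasp_force: 0.0
time_s: 4.72
eef_pos: [0.4591, 0.2444, 0.0344]
eef_rot: [0.187, 0.653, 0.713, -0.174]
force: [-0.2, 0.7, -0.2]
opening: 0.0634
grasp_force: 0.0
time_s: 4.97
eef_pos: [0.459, 0.2371, 0.023]
eef_rot: [0.187, 0.653, 0.712, -0.175]
force: [0.4, 0.5, -0.2]
opening: 0.0704
grasp_force: 0.0
[ 0.38841209  0.53862329 -0.1611204 ] [0.45900637 0.2370765  0.02299576]
time_s: 5.22
eef_pos: [0.4596, 0.2313, 0.0126]
eef_rot: [0.187, 0.653, 0.712, -0.175]
force: [-0.1, 0.7, 0.3]
opening: 0.0704
grasp_force: 0.0
```

```bash
python3 -m handwheel '[[0.6,0,0,0.005,0,0,0],[0.6,0,0,0,0,0,0]]';  python3 -m handwheel '[[0.6,0,0,0.005,0,0,0],[0.6,0,0,0,0,0,0],[0.6,0,0,0,0,0,0]]'; python3 -m handwheel '[[0,0,0,0,0,0,0],[0,0,0,0,0,0,0],[0,0,0,0,0,0,0],[0,0,0,0,0,0,0],[0,0,0,0,0,0,0]]'
python3 - <<'E'
from h import *
c=ctrl.capture("wrist")[:,:,::-1];cv2.imwrite("pics/w4.png",c[200:,160:480])
E
```

```text
time_s: 5.38
eef_pos: [0.46, 0.2294, 0.0086]
eef_rot: [0.187, 0.653, 0.712, -0.175]
force: [0.2, 0.4, -0.6]
opening: 0.0603
grasp_force: 0.0
time_s: 5.63
eef_pos: [0.4603, 0.2274, 0.0047]
eef_rot: [0.187, 0.653, 0.712, -0.174]
force: [-0.1, 0.6, 1.1]
opening: 0.0527
grasp_force: 0.0
time_s: 6.05
eef_pos: [0.4603, 0.2277, 0.005]
eef_rot: [0.187, 0.653, 0.713, -0.174]
force: [0.0, -0.5, 0.5]
opening: 0.0295
grasp_force: 30.0
```

View pics/w4.png

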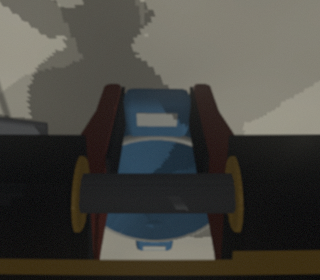

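Gripped: opening 29.5 mm at 30 N, with the ear at crop (157,112) between the fingers and the far ear at (153,245). I'll lift and check sag by whether the far ear moves in the wrist view.

```bash
python3 -m handwheel '[[0,-0.004,0,-0.0069,0,0,0],[0,-0.005,0,-0.0087,0,0,0],[0,-0.01,0,-0.0173,0,0,0],[0,-0.01,0,-0.0173,0,0,0],[0,-0.003,0,-0.0052,0,0,0]]'; python3 -m handwheel '[[0,0,0,0,0,0,0],[0,0,0,0,0,0,0]]'
cat > far.py <<'E'
from h import *
import sys
w0=cv2.imread("pics/w4.png")
def feats(w,lo,hi,red=False):
    h=cv2.cvtColor(w,cv2.COLOR_BGR2HSV);m=cv2.inRange(h,lo,hi)
    if red:m|=cv2.inRange(h,(172,100,30),(180,255,255))
    r=m[225:280,100:220];ys,xs=np.nonzero(r);n=m[85:115,120:195];yn,xn=np.nonzero(n)
    return len(xs),xs.mean()+100,ys.min()+225,ys.max()+225,ys.mean()+225,"near",len(xn),xn.mean()+120,yn.min()+85
if __name__=="__main__":
    c=ctrl.capture("wrist")[:,:,::-1].copy();cv2.imwrite("pics/w5.png",c[200:,160:480])
    cw=ctrl.get_calibration("wrist");s=ctrl.observe();print(s['eef_pos'],s['force'],s['moment'],s['qpos'].round(2),s['grasp_force'],s['opening'])
    print(feats(w0,(98,100,40),(120,255,255)));print(feats(c[200:,160:480],(98,100,40),(120,255,255)))
    t=ctrl.capture("top")[:,:,::-1];cv2.imwrite("pics/t5.png",t);cv2.imwrite("pics/s5.png",ctrl.capture("side")[:,:,::-1])
E
python3 far.py
```

```text
time_s: 6.52
eef_pos: [0.462, 0.2279, 0.0718]
eef_rot: [0.187, 0.654, 0.712, -0.172]
force: [0.4, 0.2, -2.5]
opening: 0.0294
grasp_force: 30.0
time_s: 6.68
eef_pos: [0.4606, 0.2276, 0.0688]
eef_rot: [0.187, 0.654, 0.713, -0.174]
force: [0.1, 0.5, -2.1]
opening: 0.0296
grasp_force: 30.0
[0.46023589 0.22725352 0.06831279] [-0.47254006 -0.91661504 -2.58862827] [ 0.86175064  0.16262859 -0.02490558] [-1.16  0.62  0.45  1.8   0.16  1.1  -0.75] 29.998463988304138 0.029347120202850407
(1017, np.float64(154.57522123893807), np.int64(225), np.int64(248), np.float64(231.48475909537856), 'near', 500, np.float64(143.67000000000002), np.int64(90))far.py:8: RuntimeWarning: Mean of empty slice.
  return len(xs),xs.mean()+100,ys.min()+225,ys.max()+225,ys.mean()+225,"near",len(xn),xn.mean()+120,yn.min()+85
  ret = ret.dtype.type(ret / rcount)
Traceback (most recent call last):
  File "far.py", line 12, in <module>
    print(feats(w0,(98,100,40),(120,255,255)));print(feats(c[200:,160:480],(98,100,40),(120,255,255)))
                                                     ~~~~~^^^^^^^^^^^^^^^^^^^^^^^^^^^^^^^^^^^^^^^^^^^
  File "far.py", line 8, in feats
    return len(xs),xs.mean()+100,ys.min()+225,ys.max()+225,ys.mean()+225,"near",len(xn),xn.mean()+120,yn.min()+85
                                 ~~~~~~^^
ValueError: zero-size array to reduction operation minimum which has no identity
```

View pics/w5.png

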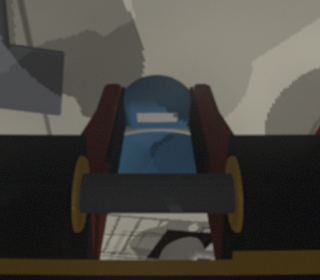

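The picture shows the dish sagging: the foot wall shows beyond the ear at crop (155,80), and the far ear is out of view. The grip was too close to the finger ends. I'll set it down gently, open, and regrip with more lean and depth.

```bash
python3 - <<'E'
from h import *
t=ctrl.capture("top")[:,:,::-1];cv2.imwrite("pics/t5.png",t);cv2.imwrite("pics/s5.png",ctrl.capture("side")[:,:,::-1])
E
python3 -m handwheel '[[0,0.005,0,0.0087,0,0,0],[0,0.005,0,0.0087,0,0,0],[0,0.005,0,0.0087,0,0,0],[0,0.0025,0,0.0043,0,0,0],[0,0.0025,0,0.0043,0,0,0]]';python3 -m handwheel '[[0,0.0025,0,0.0043,0,0,0],[0,0.0025,0,0.0043,0,0,0],[0,0.0025,0,0.0043,0,0,0],[0,0.002,0,0.0035,0,0,0],[0,0.002,0,0.0035,0,0,0]]';python3 -m handwheel '[[0,0.0015,0,0.0026,0,0,0],[0,0.0005,0,0.0009,0,0,0],[0,0,0,0,0,0,0]]'
```

```text
time_s: 7.25
eef_pos: [0.4601, 0.2273, 0.0277]
eef_rot: [0.187, 0.653, 0.713, -0.175]
force: [-0.7, 2.8, 1.9]
opening: 0.03
grasp_force: 30.0
time_s: 7.67
eef_pos: [0.4606, 0.2278, 0.0056]
eef_rot: [0.187, 0.653, 0.713, -0.174]
force: [-1.1, 4.2, 3.0]
opening: 0.0293
grasp_force: 30.0
time_s: 7.92
eef_pos: [0.4608, 0.2295, 0.0027]
eef_rot: [0.187, 0.653, 0.713, -0.173]
force: [-3.5, 6.3, 14.4]
opening: 0.0295
grasp_force: 30.0
```

```bash
python3 -m handwheel '[[0.6,0,0,0,0,0,0],[0.6,0,0,0,0,0,0],[0.6,0,0,0,0,0,0],[0.6,0,0,0,0,0,0],[0.6,-0.003,0,-0.005,0,0,0]]'
cat >> h.py <<'E'
TIP=.0355
def tipplan(tip,u,lean,back=0,up=0,sgn=-1):
    """plan for the true finger end"""
    plan(tip,u,lean,back=back-TIP,up=up,sgn=sgn)
def inlay(z,name="wrist",box=(100,320,260,560),lo=(0,0,120),hi=(180,90,255)):
    im=ctrl.capture(name)[:,:,::-1].copy();c=ctrl.get_calibration(name)
    return im,c
E
python3 - <<'E'
from h import *
im,c=inlay(0);s=ctrl.observe();print(s['force'],s['eef_pos'],s['opening'])
cv2.imwrite("pics/w6.png",im)
print("pred ear",pix("wrist",[(.4595,.2432,.042),(.4730,.0610,.042)],c))
h=cv2.cvtColor(im,cv2.COLOR_BGR2HSV)
m=cv2.inRange(h,(98,100,30),(120,255,255));m[:250]=0
n,l,st,ce=cv2.connectedComponentsWithStats(m)
for i in range(1,n):
    if st[i,4]>60:print(st[i],ce[i].round(1))
# white inlay near the ear
g=im[282:345,280:350];hg=cv2.cvtColor(g,cv2.COLOR_BGR2HSV);w=cv2.inRange(hg,(0,0,110),(180,80,255))
n,l,st,ce=cv2.connectedComponentsWithStats(w)
for i in range(1,n):
    if st[i,4]>20:print("white",st[i]+[280,282,0,0,0],ce[i]+[280,282],onz("wrist",ce[i]+[280,282],.042,c))
t=ctrl.capture("top")[:,:,::-1];cv2.imwrite("pics/t6.png",t)
E
```

```text
time_s: 8.33
eef_pos: [0.4598, 0.2265, 0.0069]
eef_rot: [0.187, 0.653, 0.712, -0.175]
force: [-0.1, -0.3, -0.6]
opening: 0.0528
grasp_force: 0.0
[ 0.71368864 -0.14692719  1.06322977] [0.46055724 0.22690168 0.00838262] 0.05239066259353336
pred ear [[315.06031128 313.70264965]
 [313.36587402 441.81484341]]
[ 265  293   89   48 1333] [312.1 316.4]
[ 248  338  138   36 3506] [316.  358.6]
[ 259  413  115   23 1754] [316.7 422.1]
white [330 282  20   5  39] [342.05128205 282.76923077] [0.46877483 0.26669496 0.042     ]
white [299 311  40  11 392] [318.26785714 315.51785714] [0.46108584 0.24186607 0.042     ]
```

```bash
python3 -m handwheel '[[0.7,0,0,-0.02,0,0,0],[0.7,0,0,-0.02,0,0,0],[0.7,0,0,0,0,0,0]]'
python3 - <<'E'
from h import *
tipplan((.461+.0002,.242-.0025,.035),(-.07,.997),45,back=.03)
E
```

```text
time_s: 8.68
eef_pos: [0.4601, 0.2501, 0.0446]
eef_rot: [0.187, 0.653, 0.713, -0.172]
force: [1.0, 0.6, 0.9]
opening: 0.0613
grasp_force: 0.0
goal [0.4615 0.2356 0.0311] shift_now_mm [-6.   0.1 18.9] shift_after_turn_mm [-0.7  0.4 19.8] turn [  0.57 -15.58   0.8 ]
```

```bash
python3 -m handwheel '[[0.7,0,0,0,0.2,-5.2,0.3],[0.7,0,0,0,0.2,-5.2,0.3],[0.7,0,0,0,0.2,-5.2,0.2],[0.7,-0.0007,0.0004,0.0198,0,0,0],[0.7,0,0,0.01,0,0,0]]';python3 -m handwheel '[[0.6,0,0,0.01,0,0,0],[0.6,0,0,0.005,0,0,0],[0.6,0,0,0,0,0,0]]'
python3 - <<'E'
from h import *
print(ctrl.observe()['force'],ctrl.observe()['qpos'].round(2))
tipplan((.461+.0002,.242-.0025,.035),(-.07,.997),45)
E
```

```text
time_s: 9.1
eef_pos: [0.4598, 0.2249, 0.0194]
eef_rot: [0.281, 0.628, 0.676, -0.265]
force: [0.4, -0.5, 0.5]
opening: 0.0613
grasp_force: 0.0
time_s: 9.35
eef_pos: [0.4614, 0.2129, 0.0115]
eef_rot: [0.28, 0.63, 0.674, -0.264]
force: [-0.1, -0.6, 0.6]
opening: 0.0529
grasp_force: 0.0
[-0.11771075 -0.58012015  0.58937007] [-1.22  0.87  0.47  1.71  0.21  1.2  -0.87]
goal [0.463  0.2145 0.0099] shift_now_mm [2.2 1.6 0.1] shift_after_turn_mm [2.2 1.6 0.1] turn [-0.33  0.27 -0.04]
```

```bash
python3 -m handwheel '[[0.6,0.0022,0.0016,0.0005,0,0,0],[0,0,0,0,0,0,0],[0,0,0,0,0,0,0],[0,0,0,0,0,0,0],[0,0,0,0,0,0,0]]';python3 -m handwheel '[[0,0,0,0,0,0,0],[0,0,0,0,0,0,0],[0,0,0,0,0,0,0]]'
cat > rec.py <<'E'
from h import *
import sys,pickle
n=sys.argv[1]
d={}
for k in("wrist","top","side"):
    cv2.imwrite(f"pics/{n}_{k}.png",ctrl.capture(k)[:,:,::-1]);d[k]=ctrl.get_calibration(k)
d['s']=ctrl.observe();pickle.dump(d,open(n+".pkl","wb"));s=d['s'];print(s['time_s'],s['eef_pos'].round(4),s['force'].round(1),s['opening'].round(4))
col=sys.argv[2] if len(sys.argv)>2 else "blue"
for k in("wrist","top","side"):
    im=cv2.imread(f"pics/{n}_{k}.png");h=cv2.cvtColor(im,cv2.COLOR_BGR2HSV)
    m=cv2.inRange(h,(98,100,30),(120,255,255)) if col=="blue" else cv2.inRange(h,(0,120,40),(8,255,255))|cv2.inRange(h,(172,120,40),(180,255,255))
    N,l,st,ce=cv2.connectedComponentsWithStats(m)
    for i in range(1,N):
        if st[i,4]>50:print(k,st[i],ce[i].round(1))
E
python3 rec.py a
python3 -m handwheel '[[0,-0.0035,0,-0.0035,0,0,0],[0,-0.0035,0,-0.0035,0,0,0],[0,-0.007,0,-0.007,0,0,0],[0,-0.007,0,-0.007,0,0,0],[0,0,0,0,0,0,0]]'
python3 rec.py b
```

```text
time_s: 9.77
eef_pos: [0.4629, 0.2167, 0.0096]
eef_rot: [0.28, 0.63, 0.675, -0.263]
force: [-0.6, 0.1, 0.7]
opening: 0.0296
grasp_force: 29.6
time_s: 10.02
eef_pos: [0.4629, 0.2167, 0.0096]
eef_rot: [0.28, 0.63, 0.675, -0.263]
force: [-0.9, 1.8, 3.5]
opening: 0.0296
grasp_force: 30.0
time_s: 10.58
eef_pos: [0.464, 0.2167, 0.0412]
eef_rot: [0.28, 0.63, 0.675, -0.263]
force: [0.4, -0.3, -2.2]
opening: 0.03
grasp_force: 30.0Traceback (most recent call last):
  File "rec.py", line 7, in <module>
    d['s']=ctrl.observe();pickle.dump(d,open(n+".pkl","wb"));s=d['s'];print(s['time_s'],s['eef_pos'].round(4),s['force'].round(1),s['opening'].round(4))
                                                                                                                                  ^^^^^^^^^^^^^^^^^^
AttributeError: 'float' object has no attribute 'round'
Traceback (most recent call last):
  File "rec.py", line 7, in <module>
    d['s']=ctrl.observe();pickle.dump(d,open(n+".pkl","wb"));s=d['s'];print(s['time_s'],s['eef_pos'].round(4),s['force'].round(1),s['opening'].round(4))
                                                                                                                                  ^^^^^^^^^^^^^^^^^^
AttributeError: 'float' object has no attribute 'round'
```

```bash
sed -i "s/s\['opening'\].round(4)/s['opening']/" rec.py
python3 - <<'E'
import cv2,numpy as np
for n in"ab":
  for k in("wrist","top","side"):
    im=cv2.imread(f"pics/{n}_{k}.png");h=cv2.cvtColor(im,cv2.COLOR_BGR2HSV)
    m=cv2.inRange(h,(98,100,30),(120,255,255))
    N,l,st,ce=cv2.connectedComponentsWithStats(m)
    for i in range(1,N):
        if st[i,4]>50:print(n,k,st[i],ce[i].round(1))
E
```

```text
a wrist [    0     0   488   106 36700] [260.4  42. ]
a wrist [ 425    0  129  102 4367] [496.   47.4]
a wrist [ 284  291   66   38 1204] [313.5 312.4]
a wrist [ 278  334   79   40 2815] [316.4 354.1]
a top [ 238  279   71   43 2395] [273.  299.9]
a top [311 290  13  14  91] [316.  296.7]
a top [224 296  12  14  91] [230.5 302.2]
a top [141 328  29  18 302] [152.7 336.7]
a side [ 342  291   41   65 1686] [363.5 327.8]
a side [348 359  17   4  55] [355.9 360.7]
b wrist [ 214    0  161   16 1534] [297.1   5.4]
b wrist [ 405    0   87   36 1019] [442.5  14.3]
b wrist [285 298  64  30 992] [316.9 313.4]
b wrist [ 278  333   79   41 2873] [316.6 353.9]
b top [ 235  278   73   44 2556] [271.1 299.3]
b top [310 289  13  15 109] [315.4 296. ]
b top [220 295  13  15  97] [227.5 302.2]
b top [141 331  23  15 270] [152.1 337.4]
b side [ 338  282   46   64 1804] [363.5 317.4]
```

Sag is now nil: the wall sits at the same wrist pixel before and after the lift. The top camera sees both ears of the held dish, so I can work out the carry rigidly from grasp pose to white-dish pose.

```bash
cat >> h.py <<'E'
def Tm(p,Rm): M=np.eye(4);M[:3,:3]=Rm;M[:3,3]=p;return M
def dishT(near,far,z):   # frame: origin underside centre, x towards near ear
    near,far=np.array(near[:2]),np.array(far[:2]);u=(near-far)/np.linalg.norm(near-far);c=(near+far)/2
    return Tm([*c,z],np.c_[[*u,0],[-u[1],u[0],0],[0,0,1]])
def poseT(s):
    q=s['eef_rot'];return Tm(s['eef_pos'],R.from_quat([q[1],q[2],q[3],q[0]]).as_matrix())
def go(Tgoal,s=None):
    C=poseT(s or ctrl.observe());D=np.linalg.inv(C)@Tgoal
    d=Tgoal[:3,3]-C[:3,3];rv=np.degrees(R.from_matrix(D[:3,:3]).as_rotvec())
    print("goal",Tgoal[:3,3].round(4),"world",(d*1e3).round(1),"shift_now",(D[:3,3]*1e3).round(1),"turn",rv.round(2),"shift_after",(Tgoal[:3,:3].T@d*1e3).round(1))
E
python3 - <<'E'
from h import *
import pickle
n,f=onz("top",(230.5,302.2),.042),onz("top",(316,296.7),.042)
print("blue at grasp",n,f,np.linalg.norm(n-f))
E_=dict(eef_pos=np.array([.4629,.2167,.0096]),eef_rot=[.28,.63,.675,-.263])
G=np.linalg.inv(dishT(n,f,0))@poseT(E_)   # tcp in dish
print("tcp in dish",G[:3,3])
wn,wf=onz("top",(445.4,251.4),.044),onz("top",(538.65,268.8),.044)
W=dishT(wn,wf,.013);print("white c",W[:3,3],"u",W[:3,0],np.degrees(np.arctan2(W[0,0],W[1,0])))
np.savez("st.npz",Gb=G,W=W)
for out,zz in((.25,.062),(.0,.062)):
    D=W.copy();D[:3,3]+=out*W[:3,0];D[2,3]=zz;go(D@G)
E
```

```text
blue at grasp [0.46319379 0.24045914 0.042     ] [0.47328019 0.06511596 0.042     ] 0.17563304745405423
tcp in dish [0.06411346 0.00165776 0.0096    ]
white c [ 0.54563816 -0.29183945  0.013     ] u [0.1966368 0.9804764 0.       ] 11.340356648737236
goal [0.6058 0.0165 0.0716] world [ 142.9 -200.1   32.4] shift_now [-170.9  128.8  125.4] turn [10.34  0.05 10.36] shift_after [-143.1  177.6   97.4]
goal [ 0.5566 -0.2287  0.0716] world [  93.7 -445.2   32.4] shift_now [-340.7   63.1  296.7] turn [10.34  0.05 10.36] shift_after [-319.3  174.9  274.8]
```

```bash
python3 -m handwheel '[[0,-0.0115,0,-0.0115,0,0,0],[0,-0.0115,0,-0.0115,0,0,0],[0,0,0,0,3.4,0,3.4],[0,0,0,0,3.5,0,3.5],[0,0,0,0,3.4,0,3.4]]'; python3 - <<'E'
from h import *
z=np.load("st.npz")
D=z['W'].copy();D[:3,3]+=.25*D[:3,0];D[2,3]=.062;go(D@z['Gb'])
E
```

```text
time_s: 11.15
eef_pos: [0.4632, 0.2176, 0.0735]
eef_rot: [0.244, 0.711, 0.589, -0.296]
force: [0.1, -0.1, -2.6]
opening: 0.0296
grasp_force: 30.0
goal [0.6058 0.0165 0.0716] world [ 142.6 -201.2   -1.9] shift_now [-119.3  177.8  122.3] turn [-0.04 -0.01 -0.07] shift_after [-119.5  177.6  122.4]
```

```bash
python3 -m handwheel '[[0,-0.01,0.015,0.01,0,0,0],[0,-0.016,0.024,0.017,0,0,0],[0,-0.016,0.024,0.017,0,0,0],[0,-0.016,0.024,0.017,0,0,0],[0,-0.016,0.024,0.017,0,0,0]]'; python3 -m handwheel '[[0,-0.016,0.024,0.016,0,0,0],[0,-0.016,0.024,0.016,0,0,0],[0,-0.0093,0.0128,0.0083,0,0,0],[0,-0.004,0.006,0.004,0,0,0],[0,0,0,0,0,0,0]]'; python3 rec.py c; python3 - <<'E'
from h import *
z=np.load("st.npz")
D=z['W'].copy();D[:3,3]+=.25*D[:3,0];D[2,3]=.062;go(D@z['Gb'])
s=ctrl.observe();P=poseT(s)@np.linalg.inv(z['Gb']);print("dish now",P[:3,3],P[:3,0],s['qpos'].round(2))
print("expected top px near/far ear",pix("top",[(P@[.091,0,.042,1])[:3],(P@[-.091,0,.042,1])[:3],(P@[0,0,.042,1])[:3]]))
print("side",pix("side",[(P@[.091,0,.042,1])[:3],(P@[-.091,0,.042,1])[:3]]))
E
```

```text
time_s: 11.57
eef_pos: [0.5534, 0.0882, 0.0705]
eef_rot: [0.245, 0.71, 0.59, -0.297]
force: [0.3, 0.7, -3.2]
opening: 0.0295
grasp_force: 30.0
time_s: 11.98
eef_pos: [0.6064, 0.0135, 0.0709]
eef_rot: [0.245, 0.711, 0.588, -0.297]
force: [-1.0, -0.0, -2.7]
opening: 0.0297
grasp_force: 30.0
12.1333 [0.6056 0.0182 0.0695] [-0.7  0.1 -2.5] 0.029826485350922104
wrist [288 301  62  24 662] [320.9 312.6]
wrist [ 280  329   74   32 2074] [316.7 344.7]
top [ 335  211   74   46 2529] [371.5 233.4]
top [320 218  14  15  89] [327.5 224.9]
top [409 235  14  15  91] [415.  242.2]
top [ 141  296   36   50 1236] [158.4 320.3]
side [287 204  41  29 583] [310.9 219.8]
side [ 338  437   68   43 2100] [369.6 460.2]
goal [0.6058 0.0165 0.0716] world [ 0.2 -1.7  2.1] shift_now [-2.7  0.5 -0.3] turn [0.1  0.02 0.21] shift_after [-2.7  0.5 -0.3]
dish now [ 0.59480815 -0.04502704  0.05988355] [ 1.92975529e-01  9.81203504e-01 -3.58761452e-04] [-0.84  0.89  0.59  1.54  0.23  1.26 -0.64]
expected top px near/far ear [[325.40528321 224.30200091]
 [418.21564342 241.23826472]
 [371.47069077 232.71383718]]
side [[286.49071168 242.95268704]
 [319.675591   186.40608183]]
```

```bash
cat >> h.py <<'E'
def sag(P,near=.0878):
    for th in range(0,21,2):
        t=np.radians(th);M=P@Tm([.091,0,.0365],np.eye(3))@Tm([0,0,0],R.from_rotvec([0,-t,0]).as_matrix())
        L=[(M@[near-.091,0,.0055,1])[:3],(M@[-near-.091,0,.0055,1])[:3]]
        p=pix("top",L);print(th,p.round(1).tolist(),np.linalg.norm(p[0]-p[1]).round(1),"far z",L[1][2].round(3),"side",pix("side",L).round(0).tolist())
E
python3 - <<'E'
from h import *
z=np.load("st.npz");s=ctrl.observe();P=poseT(s)@np.linalg.inv(z['Gb']);sag(P)
E
```

```text
0 [[327.0, 224.6], [416.6, 240.9]] 91.0 far z 0.102 side [[287.0, 242.0], [319.0, 187.0]]
2 [[327.1, 224.6], [416.0, 241.4]] 90.4 far z 0.096 side [[287.0, 242.0], [319.0, 190.0]]
4 [[327.2, 224.7], [415.3, 241.9]] 89.7 far z 0.089 side [[287.0, 242.0], [319.0, 192.0]]
6 [[327.3, 224.7], [414.5, 242.3]] 89.0 far z 0.083 side [[287.0, 242.0], [319.0, 194.0]]
8 [[327.4, 224.7], [413.6, 242.7]] 88.1 far z 0.077 side [[287.0, 242.0], [319.0, 197.0]]
10 [[327.5, 224.7], [412.6, 243.0]] 87.1 far z 0.071 side [[287.0, 242.0], [319.0, 199.0]]
12 [[327.6, 224.8], [411.6, 243.4]] 86.0 far z 0.065 side [[287.0, 242.0], [319.0, 202.0]]
14 [[327.6, 224.8], [410.4, 243.7]] 84.9 far z 0.058 side [[287.0, 242.0], [319.0, 204.0]]
16 [[327.7, 224.8], [409.2, 243.9]] 83.7 far z 0.052 side [[287.0, 242.0], [319.0, 207.0]]
18 [[327.8, 224.9], [407.8, 244.2]] 82.3 far z 0.046 side [[288.0, 242.0], [318.0, 209.0]]
20 [[327.9, 224.9], [406.4, 244.4]] 81.0 far z 0.04 side [[288.0, 242.0], [318.0, 212.0]]
```

View pics/c_side.png

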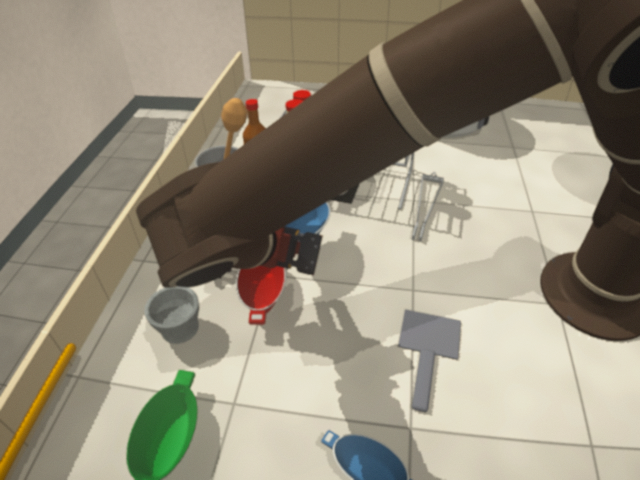

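The side view is blocked by the arm; it only shows blue rim at (310,215). The top ear spacing of 89.1 px means about 6° of sag, so I'll compensate by leaning 6° more and re-measure.

```bash
cat >> h.py <<'E'
def sagT(th): # dish-nominal -> sagged dish, pivot near ear
    return Tm([.091,0,.0365],R.from_rotvec([0,-np.radians(th),0]).as_matrix())@Tm([-.091,0,-.0365],np.eye(3))
E
python3 - <<'E'
from h import *
z=dict(np.load("st.npz"));z['Gb']=np.linalg.inv(sagT(6))@z['Gb'];np.savez("st.npz",**z)
D=z['W'].copy();D[:3,3]+=.25*D[:3,0];D[2,3]=.062;go(D@z['Gb'])
E
```

```text
goal [0.6053 0.0139 0.0746] world [-0.3 -4.3  5.1] shift_now [-6.7  0.5 -0.5] turn [ 0.16 -5.98  0.16] shift_after [-6.7  0.5  0.2]
```

```bash
python3 -m handwheel '[[0,-0.0033,0.0005,0,0.1,-3,0.1],[0,-0.0033,0,0,0.1,-3,0.1],[0,0,0,0,0,0,0]]'; cat > chk.py <<'E'
from h import *
import sys
z=np.load("st.npz");G=z['G'+sys.argv[1]];out,zz=float(sys.argv[2]),float(sys.argv[3])
s=ctrl.observe();P=poseT(s)@np.linalg.inv(G);print("dish",P[:3,3].round(4),P[:3,0].round(3),"F",s['force'].round(1),s['time_s'])
L=np.linalg.inv(z['W'])@P;print("in white frame mm",(L[:3,3]*1e3).round(1),"yaw",np.degrees(np.arctan2(L[1,0],L[0,0])).round(2))
sag(P)
D=z['W'].copy();D[:3,3]+=out*D[:3,0];D[2,3]=zz;go(D@G)
E
python3 rec.py d | grep -E "top|eef"; python3 chk.py b 0 .06
```

```text
time_s: 12.38
eef_pos: [0.6048, 0.0152, 0.0727]
eef_rot: [0.275, 0.693, 0.576, -0.335]
force: [-0.7, 1.1, -3.5]
opening: 0.0299
grasp_force: 30.0
top [ 334  211   74   45 2562] [370.6 233.3]
top [319 218  14  16  92] [326.6 224.9]
top [409 234  14  16 101] [414.8 241.9]
top [ 141  296   36   50 1237] [158.4 320.3]
dish [ 0.5951 -0.0481  0.0619] [ 0.198  0.98  -0.   ] F [ 0.   1.1 -1.4] 12.5333
in white frame mm [248.7  -0.6  48.9] yaw -0.08
0 [[328.6, 224.1], [418.3, 240.9]] 91.3 far z 0.104 side [[287.0, 240.0], [319.0, 186.0]]
2 [[328.7, 224.1], [417.7, 241.4]] 90.7 far z 0.098 side [[287.0, 240.0], [320.0, 188.0]]
4 [[328.8, 224.1], [417.0, 241.8]] 90.0 far z 0.091 side [[287.0, 240.0], [320.0, 190.0]]
6 [[328.9, 224.2], [416.2, 242.2]] 89.2 far z 0.085 side [[287.0, 240.0], [319.0, 193.0]]
8 [[329.0, 224.2], [415.3, 242.6]] 88.3 far z 0.079 side [[287.0, 240.0], [319.0, 195.0]]
10 [[329.1, 224.2], [414.3, 242.9]] 87.3 far z 0.073 side [[287.0, 240.0], [319.0, 198.0]]
12 [[329.1, 224.2], [413.2, 243.3]] 86.2 far z 0.067 side [[287.0, 240.0], [319.0, 200.0]]
14 [[329.2, 224.3], [412.1, 243.6]] 85.1 far z 0.061 side [[287.0, 240.0], [319.0, 203.0]]
16 [[329.3, 224.3], [410.8, 243.8]] 83.8 far z 0.054 side [[287.0, 240.0], [319.0, 205.0]]
18 [[329.4, 224.3], [409.5, 244.1]] 82.5 far z 0.048 side [[287.0, 240.0], [319.0, 208.0]]
20 [[329.5, 224.4], [408.1, 244.3]] 81.1 far z 0.042 side [[287.0, 240.0], [318.0, 211.0]]
goal [ 0.5561 -0.2313  0.0726] world [ -49.5 -243.8   -1.9] shift_now [-154.4   -2.8  195. ] turn [-0.03  0.03 -0.09] shift_after [-154.5   -3.2  195. ]
```

```bash
cat > meas.py <<'E'
from h import *
import sys
# usage: meas.py nu nv fu fv ztop : dish from top-view ear pixels, move to the white dish in world and tool axes
a=list(map(float,sys.argv[1:6]));W=np.load("st.npz")['W']
n,f=onz("top",a[:2],a[4]),onz("top",a[2:4],a[4]);D=dishT(n,f,a[4]-.042)
L=np.linalg.inv(W)@D;print("len",np.linalg.norm(n-f).round(4),"rel white mm",(L[:3,3]*1e3).round(1),"yaw",np.degrees(np.arctan2(L[1,0],L[0,0])).round(2))
C=np.linalg.inv(poseT(ctrl.observe()))[:3,:3]
print("tool per +1mm: out",(C@W[:3,0]).round(3),"left",(C@W[:3,1]).round(3),"up",(C@[0,0,1]).round(3))
E
python3 meas.py 326.6 224.9 414.8 241.9 .104; python3 meas.py 231 302.5 316.7 297 .042;python3 meas.py 327.5 224.9 415 242.2 .102
```

```text
len 0.1729 rel white mm [253.6   2.3  49. ] yaw -0.36
tool per +1mm: out [ 0.626  0.009 -0.779] left [ 0.008 -1.    -0.005] up [-0.779 -0.003 -0.627]
len 0.176 rel white mm [419.4 163.7 -13. ] yaw 14.63
tool per +1mm: out [ 0.626  0.009 -0.779] left [ 0.008 -1.    -0.005] up [-0.779 -0.003 -0.627]
len 0.172 rel white mm [252.4   2.   47. ] yaw -0.64
tool per +1mm: out [ 0.626  0.009 -0.779] left [ 0.008 -1.    -0.005] up [-0.779 -0.003 -0.627]
```

```bash
python3 -m handwheel '[[0,-0.0031,0,-0.0025,0,-3,0],[0,-0.006,0,0.007,0,0,0],[0,-0.009,0,0.0115,0,0,0],[0,-0.012,0,0.0156,0,0,0],[0,-0.012,0,0.0156,0,0,0]]';python3 -m handwheel '[[0,-0.012,0.001,0.0156,0,0,0],[0,-0.012,0.001,0.0156,0,0,0],[0,-0.009,0,0.0117,0,0,0],[0,-0.006,0,0.0078,0,0,0],[0,0,0,0,0,0,0]]'; python3 rec.py e | grep -E "top|eef"; python3 chk.py b 0 .06|head -2
```

```text
time_s: 12.95
eef_pos: [0.5936, -0.0517, 0.0815]
eef_rot: [0.289, 0.686, 0.567, -0.351]
force: [0.4, -0.7, -3.4]
opening: 0.0293
grasp_force: 30.0
time_s: 13.37
eef_pos: [0.5824, -0.1168, 0.0843]
eef_rot: [0.289, 0.687, 0.565, -0.353]
force: [-0.7, 0.1, -2.0]
opening: 0.03
grasp_force: 30.0
top [ 401  221   67   46 2444] [435.5 243.4]
top [385 227  15  16  96] [392.6 234.2]
dish [ 0.5736 -0.1738  0.0738] [ 0.198  0.979 -0.053] F [-0.3  0.6 -2.7] 13.5167
in white frame mm [121.2  -4.2  60.8] yaw -0.12
```

```bash
python3 - <<'E'
from h import *
W=np.load("st.npz")['W']
for uv,z in(((326.6,224.9),.104),((392.6,234.2),.114),((392.6,234.2),.110)):
    L=np.linalg.inv(W)@[*onz("top",uv,z),1];print((L[:3]*1e3).round(1))
C=np.linalg.inv(poseT(ctrl.observe()))[:3,:3]
print("tool per +1mm: out",(C@W[:3,0]).round(3),"left",(C@W[:3,1]).round(3),"up",(C@[0,0,1]).round(3))
E
```

```text
[340.1   1.7  91. ]
[212.5  -2.2 101. ]
[212.1  -3.   97. ]
tool per +1mm: out [ 0.585  0.008 -0.811] left [ 0.006 -1.    -0.006] up [-0.811 -0.002 -0.585]
```

```bash
python3 -m handwheel '[[0,0.0032,-0.001,0.0023,0,0,0],[0,0.0033,-0.001,0.0024,0,0,0],[0,-0.007,-0.0003,0.0097,0,0,0],[0,-0.011,-0.0003,0.0153,0,0,0],[0,-0.012,-0.0003,0.0166,0,0,0]]';python3 -m handwheel '[[0,-0.012,-0.0002,0.0166,0,0,0],[0,-0.012,-0.0002,0.0166,0,0,0],[0,-0.0064,-0.0001,0.0089,0,0,0],[0,-0.004,0,0.0055,0,0,0],[0,0,0,0,0,0,0]]'; python3 rec.py f | grep -E "top|eef"; python3 chk.py b 0 .06|head -2
```

```text
time_s: 13.93
eef_pos: [0.5717, -0.1629, 0.0748]
eef_rot: [0.29, 0.685, 0.568, -0.352]
force: [0.5, -0.5, -2.6]
opening: 0.03
grasp_force: 30.0
time_s: 14.35
eef_pos: [0.5587, -0.2225, 0.0757]
eef_rot: [0.289, 0.686, 0.566, -0.353]
force: [0.2, -0.2, -2.4]
opening: 0.0297
grasp_force: 30.0
top [456 236  12  30 236] [462.  250.3]
top [473 236  56  21 684] [497.9 245.8]
top [440 239  15  17 114] [447.8 246.4]
top [471 252  59  21 794] [499.6 262.3]
top [530 260  13  14  68] [534.7 267.3]
top [471 269  48  11 252] [493.3 274.3]
dish [ 0.5497 -0.281   0.0658] [ 0.198  0.979 -0.053] F [ 0.7  0.6 -2.2] 14.5
in white frame mm [11.5 -1.8 52.8] yaw -0.08
```

```bash
python3 meas.py 447.8 246.4 534.7 267.3 .108; python3 - <<'E'
from h import *
W=np.load("st.npz")['W']
for uv,z in(((447.8,246.4),.108),((534.7,267.3),.108),((534.7,267.3),.095)):
    L=np.linalg.inv(W)@[*onz("top",uv,z),1];print((L[:3]*1e3).round(1))
im=cv2.imread("pics/f_top.png");cv2.imwrite("pics/f_crop.png",cv2.resize(im[215:295,425:560],None,fx=5,fy=5,interpolation=cv2.INTER_CUBIC))
E
```

```text
len 0.1634 rel white mm [23.8  4.8 53. ] yaw -3.13
tool per +1mm: out [ 0.585  0.009 -0.811] left [ 0.007 -1.    -0.006] up [-0.811 -0.002 -0.585]
[105.4   0.4  95. ]
[-57.8   9.3  95. ]
[-63.4   7.1  82. ]
```

View pics/f_crop.png

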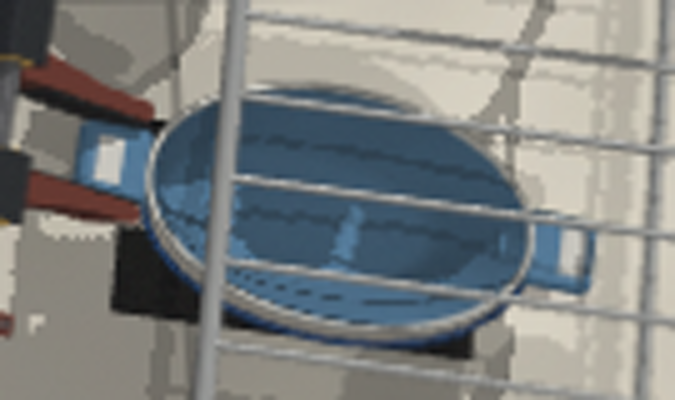

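The crop shows the blue dish over the white one. Its near ear is at crop (113,158), i.e. image (447.5,246.7), and its far ear at (566,252), i.e. (538.2,265.4). The white rim shows only along the lower side.

```bash
for z in .108 .104; do python3 meas.py 447.3 246.8 538.3 265.3 $z; done; python3 - <<'E'
from h import *
W=np.load("st.npz")['W']
print(pix("top",[(W@[x,0,zz,1])[:3] for x,zz in((.091,.095),(-.091,.095),(.091,.042),(-.091,.042))]))
# white-ish/dark navy rim of white dish? print first picture white rim extents
im=cv2.imread("pics/top0.png");h=cv2.cvtColor(im,cv2.COLOR_BGR2HSV);m=cv2.inRange(h,(100,60,20),(125,255,200))[220:300,430:560]
ys,xs=np.nonzero(m);P=np.c_[xs+430,ys+220].astype(np.float32);print(len(P))
k=(P[:,0]>452)&(P[:,0]<533);e=cv2.fitEllipse(cv2.convexHull(P[k]));print(e)
print(onz("top",e[0],.044),W[:3,3])
E
```

```text
len 0.17 rel white mm [21.2  2.8 53. ] yaw -1.01
tool per +1mm: out [ 0.585  0.009 -0.811] left [ 0.007 -1.    -0.006] up [-0.811 -0.002 -0.585]
len 0.1708 rel white mm [19.9  2.1 49. ] yaw -1.01
tool per +1mm: out [ 0.585  0.009 -0.811] left [ 0.007 -1.    -0.006] up [-0.811 -0.002 -0.585]
[[455.40703885 247.61997534]
 [553.5357371  265.82263065]
 [447.97755807 250.96751911]
 [540.05723554 268.13300812]]
335
((491.4410400390625, 260.35894775390625), (46.07297134399414, 79.48638916015625), 102.19259643554688)
[ 0.54494843 -0.29153643  0.044     ] [ 0.54563816 -0.29183945  0.013     ]
```

```bash
cat > fit.py <<'E'
from h import *
import sys
# fit.py nu nv fu fv znear [L] : tilt from near/far ear pixels with known ear distance L and near-ear top height
a=list(map(float,sys.argv[1:6]));L=float(sys.argv[6]) if len(sys.argv)>6 else .182
W=np.load("st.npz")['W'];n=onz("top",a[:2],a[4]);o,d=ray("top",a[2:4])
# intersection of ray with sphere about n (far solution with smaller |dz|)
v=o-n;A=d@d;B=2*d@v;Cc=v@v-L*L;disc=B*B-4*A*Cc
for t in ([(-B-s*np.sqrt(disc))/2/A for s in(-1,1)] if disc>0 else [-B/2/A]):
    f=o+t*d;tilt=np.degrees(np.arcsin((n[2]-f[2])/np.linalg.norm(n-f)))
    D=dishT(n,f,0);r=np.linalg.inv(W)@D
    nw=np.linalg.inv(W)@[*n,1];print("far",f.round(4),"far end down deg",tilt.round(1),"centre rel white mm",(r[:2,3]*1e3).round(1),"near ear",(nw[:2]*1e3).round(1),"yaw",np.degrees(np.arctan2(r[1,0],r[0,0])).round(2))
E
for z in .103 .107; do python3 fit.py 447.3 246.8 538.3 265.3 $z; done
echo d; python3 fit.py 326.6 224.9 414.8 241.9 .104 .1756; echo b;python3 fit.py 227.5 302.2 315.4 296 .072 .1756; echo a;python3 fit.py 230.5 302.2 316 296.7 .042 .1756;
```

```text
far [ 0.5312 -0.3661  0.0809] far end down deg 7.0 centre rel white mm [14.7 -0. ] near ear [105.    0.4] yaw 0.27
far [ 0.517  -0.2891  0.2468] far end down deg -52.2 centre rel white mm [51.  14.5] near ear [105.    0.4] yaw -14.63
far [ 0.531  -0.3649  0.0834] far end down deg 7.4 centre rel white mm [15.7  0.6] near ear [105.9   1.1] yaw 0.36
far [ 0.5166 -0.2868  0.2517] far end down deg -52.7 centre rel white mm [52.6 15.3] near ear [105.9   1.1] yaw -14.85
d
far [ 0.5777 -0.13    0.0905] far end down deg 4.4 centre rel white mm [252.5   1.1] near ear [340.1   1.7] yaw 0.43
far [ 0.5664 -0.1143  0.1709] far end down deg -22.4 centre rel white mm [259.1   8.1] near ear [340.1   1.7] yaw -4.53
b
far [0.4746 0.0661 0.0487] far end down deg 7.6 centre rel white mm [421.  162.8] near ear [505.  185.5] yaw 15.15
far [0.4739 0.065  0.0853] far end down deg -4.3 centre rel white mm [420.4 163. ] near ear [505.  185.5] yaw 14.89
a
far [0.4734 0.0654 0.0337] far end down deg 2.7 centre rel white mm [420.9 163.3] near ear [505.7 185.5] yaw 14.69
far [0.4733 0.0652 0.0406] far end down deg 0.5 centre rel white mm [420.7 163.3] near ear [505.7 185.5] yaw 14.64
```

```bash
python3 -m handwheel '[[0,-0.0043,0,0.0059,0,0,0],[0,-0.0042,0,0.0059,0,0,0],[0,-0.0012,0,0,0,-2,0],[0,-0.0012,0,0,0,-2,0],[0,0,0,0,0,0,0]]'
cat > ears.py <<'E'
from h import *
# ear blobs incl. inlay of the held dish in the top view, from hulls of nearby blue; prints candidates
import sys
im=ctrl.capture("top")[:,:,::-1].copy();cv2.imwrite(f"pics/{sys.argv[1]}_top.png",im);h=cv2.cvtColor(im,cv2.COLOR_BGR2HSV)
red=len(sys.argv)>2
m=(cv2.inRange(h,(0,120,40),(8,255,255))|cv2.inRange(h,(172,120,40),(180,255,255))) if red else cv2.inRange(h,(98,90,30),(120,255,255))
for nm,(x0,x1,y0,y1) in(("near",(432,456,228,268)),("far",(529,556,245,285))):
    ys,xs=np.nonzero(m[y0:y1,x0:x1]);xs=xs+x0;ys=ys+y0
    print(nm,len(xs),"x",xs.min(),xs.max(),"y",ys.min(),ys.max(),"mid",(xs.min()+xs.max())/2,ys.mean().round(1))
    for y in range(y0,y1,2):print(''.join('#' if v else '.' for v in m[y,x0:x1]),end='\n' if nm!="x" else '')
s=ctrl.observe();print(s['force'].round(1),s['eef_pos'].round(4),s['opening'],s['time_s'])
W=np.load("st.npz")['W'];C=np.linalg.inv(poseT(s))[:3,:3]
print("tool per +1mm: out",(C@W[:3,0]).round(3),"left",(C@W[:3,1]).round(3),"up",(C@[0,0,1]).round(3))
E
python3 ears.py g
```

```text
time_s: 14.92
eef_pos: [0.5564, -0.2363, 0.0766]
eef_rot: [0.309, 0.672, 0.557, -0.377]
force: [-0.0, 1.3, -3.2]
opening: 0.0297
grasp_force: 30.0
near 77 x 444 455 y 241 264 mid 449.5 248.6
........................
........................
........................
........................
........................
........................
........................
................########
................###.....
................###.....
............#######.....
............######......
.............#####......
....................####
........................
........................
........................
......................##
.......................#
........................
far 251 x 529 553 y 247 273 mid 541.0 263.8
...........................
#..........................
###........................
#####......................
#######....................
########...................
.....####..................
...........................
##########...#.............
##########...####.......#..
##########...####.......#..
#########...#####......#...
########....####.......#...
#######....#######.........
#####......#....#######....
...........................
...........................
...........................
...........................
...........................
[-0.6 -0.9 -2.9] [ 0.5565 -0.2365  0.0769] 0.029952785826233064 14.9667
tool per +1mm: out [ 0.525  0.008 -0.851] left [ 0.007 -1.    -0.005] up [-0.851 -0.003 -0.526]
```

```bash
python3 -m handwheel '[[0,0.0064,0,0.0039,0,0,0],[0,0.0064,0,0.0039,0,0,0],[0,0.0064,0,0.0039,0,0,0],[0,0.0043,0,0.0026,0,0,0],[0,0,0,0,0,0,0]]';python3 -m handwheel '[[0,0.0017,0,0.001,0,0,0],[0,0,0,0,0,0,0]]'
python3 ears.py h
```

```text
time_s: 15.38
eef_pos: [0.5559, -0.2368, 0.049]
eef_rot: [0.309, 0.673, 0.557, -0.377]
force: [0.5, -0.3, -1.9]
opening: 0.0295
grasp_force: 30.0
time_s: 15.55
eef_pos: [0.5563, -0.2369, 0.0482]
eef_rot: [0.309, 0.673, 0.556, -0.376]
force: [-0.8, -0.3, -1.4]
opening: 0.0298
grasp_force: 30.0
near 103 x 443 455 y 243 264 mid 449.0 250.1
........................
........................
........................
........................
........................
........................
........................
........................
.............###########
............###.......##
............###......###
............###......###
...........####......###
...........####.....####
..................######
........................
........................
.......................#
.......................#
........................
far 131 x 529 545 y 255 275 mid 537.0 266.9
...........................
...........................
...........................
...........................
...........................
#..........................
...........................
...........................
###...#########............
####..####......#..........
####..####.................
###...####.................
###..#####.................
##...#####.................
....############...........
.............##............
...........................
...........................
...........................
...........................
[ 0.3 -0.2 -1.7] [ 0.5563 -0.237   0.0484] 0.02985337042464554 15.6
tool per +1mm: out [ 0.525  0.006 -0.851] left [ 0.005 -1.    -0.004] up [-0.851 -0.002 -0.525]
```

```bash
python3 -m handwheel '[[0,-0.001,0,0.0017,0,0,0],[0,0.0025,0,0.0016,0,0,0],[0,0,0,0,0,0,0]]';python3 -m handwheel '[[0,0.0025,0,0.0016,0,0,0],[0,0,0,0,0,0,0]]';python3 -m handwheel '[[0,0.0025,0,0.0016,0,0,0],[0,0,0,0,0,0,0]]'
python3 ears.py i
```

```text
time_s: 15.85
eef_pos: [0.556, -0.239, 0.0452]
eef_rot: [0.309, 0.673, 0.556, -0.376]
force: [0.1, -1.0, -1.0]
opening: 0.0298
grasp_force: 30.0
time_s: 16.02
eef_pos: [0.556, -0.2388, 0.042]
eef_rot: [0.309, 0.673, 0.556, -0.376]
force: [0.1, -0.1, 0.2]
opening: 0.0297
grasp_force: 30.0
time_s: 16.18
eef_pos: [0.556, -0.2385, 0.0388]
eef_rot: [0.309, 0.673, 0.556, -0.376]
force: [-0.0, 2.0, 0.5]
opening: 0.0293
grasp_force: 30.0
near 108 x 443 455 y 243 264 mid 449.0 250.6
........................
........................
........................
........................
........................
........................
........................
........................
.............########...
............###.....####
............###......###
...........###.......###
...........###......####
...........###......####
...............#########
......................##
........................
........................
.......................#
........................
far 146 x 529 546 y 255 275 mid 537.5 266.8
...........................
...........................
...........................
...........................
...........................
#..........................
...........................
...........................
####..#########............
####..#####.....##.........
####...####......#.........
####...####......#.........
###...####.......#.........
##...#####.................
#...##########..#..........
.............###...........
...........................
...........................
...........................
...........................
[0.1 2.4 0.1] [ 0.556  -0.2385  0.0389] 0.03001858024190602 16.2333
tool per +1mm: out [ 0.526  0.007 -0.851] left [ 0.006 -1.    -0.005] up [-0.851 -0.002 -0.526]
```

```bash
python3 -m handwheel '[[0,0.0017,0,0.0011,0,0,0],[0,0,0,0,0,0,0]]';python3 -m handwheel '[[0,0.0017,0,0.0011,0,0,0],[0,0,0,0,0,0,0]]';python3 -m handwheel '[[0,0.0013,0,0.0008,0,0,0],[0,0,0,0,0,0,0]]'
python3 ears.py j|grep -v '\.\.\.'
```

```text
time_s: 16.4
eef_pos: [0.5561, -0.2382, 0.0367]
eef_rot: [0.309, 0.673, 0.557, -0.376]
force: [-0.7, 4.8, 0.3]
opening: 0.0296
grasp_force: 30.0
time_s: 16.57
eef_pos: [0.5563, -0.238, 0.0346]
eef_rot: [0.309, 0.673, 0.557, -0.376]
force: [0.2, 6.3, 1.4]
opening: 0.0299
grasp_force: 30.1
time_s: 16.73
eef_pos: [0.5561, -0.2379, 0.0332]
eef_rot: [0.309, 0.673, 0.557, -0.376]
force: [0.0, 6.4, 1.9]
opening: 0.0297
grasp_force: 30.0
near 116 x 442 455 y 244 264 mid 448.5 251.1
far 139 x 529 546 y 256 275 mid 537.5 266.9
[-0.3  6.7  1.9] [ 0.5561 -0.2379  0.0332] 0.02973927324731696 16.7833
tool per +1mm: out [ 0.526  0.007 -0.85 ] left [ 0.006 -1.    -0.005] up [-0.85  -0.002 -0.527]
```

```bash
python3 -m handwheel '[[0,0.0008,0,-0.0013,0,0,0],[0,0,0,0,0,0,0]]';python3 -m handwheel '[[0,0.0009,0,0.0005,0,0,0],[0,0,0,0,0,0,0]]';python3 -m handwheel '[[0,0.0009,0,0.0005,0,0,0],[0,0,0,0,0,0,0]]'
python3 ears.py j|grep -v '\.\.\.'
```

```text
time_s: 16.95
eef_pos: [0.556, -0.2375, 0.0336]
eef_rot: [0.309, 0.673, 0.556, -0.376]
force: [-0.8, 0.7, -0.5]
opening: 0.03
grasp_force: 30.0
time_s: 17.12
eef_pos: [0.5559, -0.2376, 0.0327]
eef_rot: [0.309, 0.673, 0.556, -0.377]
force: [-1.5, 2.0, 0.3]
opening: 0.0294
grasp_force: 30.0
time_s: 17.28
eef_pos: [0.556, -0.2375, 0.0324]
eef_rot: [0.309, 0.673, 0.556, -0.377]
force: [-1.6, 4.3, 5.6]
opening: 0.0295
grasp_force: 30.0
near 121 x 441 455 y 244 264 mid 448.0 251.4
far 131 x 529 546 y 256 275 mid 537.5 267.1
[-1.7  4.6  5.6] [ 0.556  -0.2375  0.0324] 0.02959036950245928 17.3333
tool per +1mm: out [ 0.525  0.006 -0.851] left [ 0.005 -1.    -0.004] up [-0.851 -0.002 -0.525]
```

```bash
python3 -m handwheel '[[0.38,0,0,0,0,0,0],[0.45,0,0,0,0,0,0],[0.55,0,0,0,0,0,0],[0.55,0,0,0,0,0,0]]'
python3 ears.py k
```

```text
time_s: 17.67
eef_pos: [0.5563, -0.2374, 0.0315]
eef_rot: [0.309, 0.673, 0.556, -0.376]
force: [0.1, 0.0, -0.0]
opening: 0.0475
grasp_force: 0.0
near 136 x 441 455 y 244 264 mid 448.0 252.2
........................
........................
........................
........................
........................
........................
........................
........................
............####........
...........###...#######
...........##......#####
..........###......#####
..........##.......####.
..........##.......####.
.........##############.
..............#########.
......................#.
......................##
.......................#
........................
far 131 x 529 546 y 256 275 mid 537.5 267.2
...........................
...........................
...........................
...........................
...........................
...........................
...........................
...........................
###..######................
###...#####..####..........
###...####.......#.........
###..#####.................
###..#####.................
##...#####.................
....#######.....#..........
............####...........
...........................
...........................
...........................
...........................
[-0.9 -0.2  0. ] [ 0.5563 -0.2374  0.0315] 0.04801155639579772 17.7167
tool per +1mm: out [ 0.526  0.007 -0.851] left [ 0.005 -1.    -0.005] up [-0.851 -0.002 -0.526]
```

```bash
python3 -m handwheel '[[0.7,0,0,-0.01,0,0,0],[0.8,0,0,-0.025,0,0,0],[1,0,0,-0.035,0,0,0],[1,0,0,-0.035,0,0,0],[1,0,0,-0.035,0,0,0]]'
python3 rec.py l | grep -v wrist; python3 - <<'E'
from h import *
W=np.load("st.npz")['W']
L=[(W@[x,0,.042+dz,1])[:3] for dz in(0,.01) for x in(.091,-.091)]
print("pred home/+10 top",pix("top",L).round(1).tolist(),"side",pix("side",L).round(1).tolist())
im=cv2.imread("pics/l_top.png");h=cv2.cvtColor(im,cv2.COLOR_BGR2HSV);m=cv2.inRange(h,(98,90,30),(120,255,255))
ms=cv2.inRange(cv2.cvtColor(cv2.imread("pics/l_side.png"),cv2.COLOR_BGR2HSV),(98,80,30),(120,255,255))
for (mm,x0,x1,y0,y1,st) in((m,434,460,236,266,1),(ms,315,350,165,205,1)):
    for y in range(y0,y1,st):print(y,''.join('#' if v else '.' for v in mm[y,x0:x1]))
E
```

```text
time_s: 18.13
eef_pos: [0.579, -0.1185, 0.1063]
eef_rot: [0.309, 0.673, 0.556, -0.376]
force: [0.7, -0.7, -0.7]
opening: 0.078
grasp_force: 0.0
18.2833 [ 0.5813 -0.1166  0.1058] [-1.2  0.5 -0.6] 0.08691854184472624
top [473 238  56  19 610] [497.4 246.3]
top [441 242  24  32 157] [450.8 253.8]
top [457 242  11  27 186] [462.1 254.2]
top [472 252  60  22 825] [501.3 262.6]
top [533 261  14  15  86] [538.  268.1]
top [471 269  54  13 380] [495.4 275.9]
top [160 306  17  35 174] [169.  324.2]
side [ 340  437   66   43 2064] [370.2 460.5]
pred home/+10 top [[448.0, 251.0], [540.1, 268.1], [449.3, 250.4], [542.5, 267.7]] side [[330.3, 185.4], [353.3, 145.0], [330.3, 181.9], [353.4, 141.7]]
236 ..........................
237 ..........................
238 ..........................
239 ..........................
240 ..........................
241 ..........................
242 ..........................
243 .........................#
244 ..........####..........#.
245 .........############..#..
246 .........###...#########..
247 .........##.......#####..#
248 .........##......#####...#
249
[... 1423 characters left out ...]
....................
188 ...................................
189 ...................................
190 ...................................
191 ...................................
192 ...................................
193 ...................................
194 ...................................
195 ...................................
196 ...................................
197 ...................................
198 ...................................
199 ...................................
200 ...................................
201 ...................................
202 ...................................
203 ...................................
204 ...................................
```

Blue is home: ear boxes in the top view are centred at (447.8,251.0) and (540,268.5), against a predicted home of (448.0,251.0) and (540.1,268.1). Now the red dish.

```bash
python3 - <<'E'
from h import *
im=cv2.imread("pics/l_top.png");h=cv2.cvtColor(im,cv2.COLOR_BGR2HSV)
m=cv2.inRange(h,(0,120,40),(8,255,255))|cv2.inRange(h,(172,120,40),(180,255,255))
N,l,st,ce=cv2.connectedComponentsWithStats(m)
for i in range(1,N):
    if st[i,4]>40:print(st[i],ce[i].round(1))
u=np.array([-.160,.987,0]);E=np.array([.643,.1695,.0345])
tipplan(E-.0025*u,u,45,back=.05,up=.06)
tipplan(E-.0025*u,u,45,back=.05)
E
```

```text
[ 72 104  23  24 370] [ 83.  113.6]
[504 122  19  19 265] [512.9 130.6]
[362 170  12  11  61] [366.5 176. ]
[526 171  29  25 581] [539.9 183.2]
[556 175  30  25 591] [570.7 186.9]
[305 188  43  52 802] [332.3 218.3]
[369 196  31  15 125] [381.1 202.7]
[363 249  30  10 137] [376.1 253.6]
[347 261  13   7  63] [351.9 263.9]
goal [0.6418 0.1772 0.1048] shift_now_mm [ 159.4    5.1 -254. ] shift_after_turn_mm [ 199.   106.7 -197.4] turn [-15.58  12.96 -12.39]
goal [0.6418 0.1772 0.0448] shift_now_mm [ 210.4    5.1 -222.3] shift_after_turn_mm [ 241.4  106.7 -155. ] turn [-15.58  12.96 -12.39]
```

```bash
python3 -m handwheel '[[1,0.02,0.0006,-0.0318,0,0,0],[1,0.02,0.0006,-0.0318,0,0,0],[1,0.02,0.0006,-0.0318,0,0,0],[1,0.02,0.0006,-0.0318,0,0,0],[1,0.02,0.0006,-0.0318,0,0,0]]';python3 -m handwheel '[[1,0.02,0.0006,-0.0318,0,0,0],[1,0.02,0.0006,-0.0318,0,0,0],[1,0.02,0.0006,-0.0318,0,0,0],[1,0,0,0,-3.9,3.2,-3.1],[1,0,0,0,-3.9,3.2,-3.1]]';python3 -m handwheel '[[1,0,0,0,-3.9,3.2,-3.1],[1,0,0,0,-3.9,3.2,-3.1],[1,0,0,0,0,0,0]]'
python3 rec.py m red; python3 - <<'E'
from h import *
import pickle
c=pickle.load(open("m.pkl","rb"))['wrist']
u=np.array([-.160,.987,0]);E=np.array([.643,.1695,.0345])
print("pred wrist near",pix("wrist",[(.643,.1695,.042),(.643-.182*u[0],.1695-.182*u[1],.042)],c))
tipplan(E-.0025*u,u,45,back=.05)
im=cv2.imread("pics/m_wrist.png");h=cv2.cvtColor(im,cv2.COLOR_BGR2HSV)
m=cv2.inRange(h,(0,120,40),(8,255,255))|cv2.inRange(h,(172,120,40),(180,255,255))
p=pix("wrist",[(.643,.1695,.042)],c)[0].astype(int)
for y in range(p[1]-36,p[1]+36,3):print(y,''.join('#' if v else '.' for v in m[y,p[0]-60:p[0]+60:2]))
print(p)
E
```

```text
time_s: 18.7
eef_pos: [0.6172, 0.0642, 0.1035]
eef_rot: [0.309, 0.673, 0.556, -0.377]
force: [1.4, -0.9, 0.5]
opening: 0.0875
grasp_force: 0.0
time_s: 19.12
eef_pos: [0.6418, 0.1769, 0.0953]
eef_rot: [0.303, 0.635, 0.635, -0.317]
force: [-0.8, -1.0, 1.5]
opening: 0.0878
grasp_force: 0.0
time_s: 19.37
eef_pos: [0.6392, 0.171, 0.1043]
eef_rot: [0.291, 0.599, 0.703, -0.251]
force: [1.7, -0.2, -0.0]
opening: 0.0879
grasp_force: 0.0
19.5167 [0.6406 0.1735 0.103 ] [ 1.3 -0.2  0.1] 0.08754458163847695
wrist [ 283  166   78   44 1504] [322.4 184.6]
wrist [ 270  204  105   84 6937] [322.  245.7]
wrist [308 290  28   8 120] [321.4 292.6]
wrist [157 345  22  28 175] [168.5 363.2]
wrist [ 140  413   38   61 1378] [153.5 436.3]
wrist [264 445  34  10 290] [280.5 449.1]
top [ 72 104  23  24 371] [ 83.1 113.6]
top [504 122  19  18 264] [512.9 130.5]
top [195 155  16   9  66] [200.7 159.9]
top [526 171  29  26 584] [539.9 183.2]
top [556 175  30  25 588] [570.6 186.9]
top [210 177  36   9 156] [224.9 181.8]
top [ 273  188   70   42 2256] [307.8 208.1]
top [155 193  40  40 773] [179.7 213.3]
top [343
[... 1298 characters left out ...]
########.###.......#######..............
196 ................###############################.............
199 ...............#################################............
202 ..............#####..........................####...........
205 .............###..........############...........#..........
208 ............#.......#######################.................
211 .................#############################..............
214 ...............##################################...........
217 ............#######################################.........
220 ...........##########################################.......
223 .........#############################################......
[320 190]
```

```bash
python3 - <<'E'
from h import *
import pickle
c=pickle.load(open("m.pkl","rb"))['wrist']
n,f=onz("top",(266.5,215.8),.042),onz("top",(349.7,201.4),.042);d=(n-f);L=np.linalg.norm(d);u=d/L;mid=(n+f)/2
print("top",n,f,L,u,"ear",mid+.091*u)
print("wrist inlay",onz("wrist",(324,188.5),.042,c))
E=mid+.091*u;E[2]=.0345
s=[ctrl.observe()['eef_pos'] for _ in range(3)];print(s)
tipplan(E-.0035*u,u,45,back=.05)
tipplan(E-.0035*u,u,45,back=0)
E
```

```text
top [0.64285737 0.16853697 0.042     ] [ 0.67176898 -0.00685552  0.042     ] 0.17775941461473083 [-0.16264459  0.98668472  0.        ] ear [0.64251252 0.17062903 0.042     ]
wrist inlay [0.64491481 0.17152813 0.042     ]
[array([0.64064466, 0.17347806, 0.10297578]), array([0.64064466, 0.17347806, 0.10297578]), array([0.64064466, 0.17347806, 0.10297578])]
goal [0.6414 0.1773 0.0448] shift_now_mm [44.   1.6 38.3] shift_after_turn_mm [43.7  1.4 38.6] turn [-0.55  0.33 -0.24]
goal [0.6472 0.1424 0.0094] shift_now_mm [44.3  2.  88.3] shift_after_turn_mm [43.7  1.4 88.6] turn [-0.55  0.33 -0.24]
```

```bash
python3 -m handwheel '[[1,0.0257,0.0017,0.0127,-0.5,0.3,-0.2],[0.9,0.02,0.001,0.0243,0,0,0],[0.8,0,0,0.02,0,0,0],[0.7,0,0,0.012,0,0,0],[0.7,0,0,0.01,0,0,0]]';python3 -m handwheel '[[0.7,0,0,0.005,0,0,0],[0.7,0,0,0,0,0,0],[0.7,0,0,0,0,0,0]]'
python3 - <<'E'
from h import *
u=np.array([-.1626,.9867,0]);E=np.array([.6437,.171,0])
s=ctrl.observe();print(s['force'].round(1));d=s['eef_pos']-E;print("in",-d@u,"lat",d@np.array([u[1],-u[0],0]),"z",d[2])
c=ctrl.capture("wrist");cw=ctrl.get_calibration("wrist");im=c[:,:,::-1].copy();cv2.imwrite("pics/n_wrist.png",im);h=cv2.cvtColor(im,cv2.COLOR_BGR2HSV)
m=cv2.inRange(h,(0,120,40),(8,255,255))|cv2.inRange(h,(172,120,40),(180,255,255))
for y in range(270,340,3):print(y,''.join('#' if v else '.' for v in m[y,220:420:3]))
E
```

```text
time_s: 19.93
eef_pos: [0.6476, 0.1489, 0.0131]
eef_rot: [0.292, 0.597, 0.704, -0.249]
force: [0.1, 0.3, 0.9]
opening: 0.0648
grasp_force: 0.0
time_s: 20.18
eef_pos: [0.6485, 0.1475, 0.0117]
eef_rot: [0.292, 0.598, 0.705, -0.247]
force: [-0.3, 0.5, 0.7]
opening: 0.0612
grasp_force: 0.0
[-0.3  0.5  0.7]
in 0.024000198127133533 lat 0.000944048047204233 z 0.011718697269736227
270 ..............................###..................................
273 ..........................###########..............................
276 ........................##############.............................
279 .......................################.#..........................
282 ......................####################.........................
285 .....................######################........................
288 ....................######################.#.......................
291 ...................#########################.......................
294 ...................##########################......................
297 ..................############################.....................
300 
[... 303 characters left out ...]
##################################..................
315 ...............##########..............##########..................
318 ..............###########..............###########.................
321 ..............###########..............###########.................
324 .............########.####################.########................
327 #...........#####..............................#####...............
330 ............##....................................##...............
333 ...........#..........###################...........#..............
336 ..................############################...................#.
339 #..............##################################.................#
```

```bash
python3 -m handwheel '[[0.6,0,-0.0009,0.004,0,0,0],[0,0,0,0,0,0,0],[0,0,0,0,0,0,0],[0,0,0,0,0,0,0],[0,0,0,0,0,0,0]]';python3 -m handwheel '[[0,0,0,0,0,0,0],[0,0,0,0,0,0,0],[0,0,0,0,0,0,0]]'; python3 rec.py o red|grep -E "^top|^[0-9]"
python3 -m handwheel '[[0,-0.0025,0,-0.0025,0,0,0],[0,-0.005,0,-0.005,0,0,0],[0,-0.007,0,-0.007,0,0,0],[0,-0.009,0,-0.009,0,0,0],[0,-0.009,0,-0.009,0,0,0]]';python3 -m handwheel '[[0,-0.009,0,-0.009,0,0,0],[0,-0.007,0,-0.007,0,0,0],[0,-0.0035,0,-0.0035,0,0,0],[0,0,0,0,0,0,0]]'
python3 rec.py p red|grep -E "^top|^[0-9]"
```

```text
time_s: 20.65
eef_pos: [0.6475, 0.1447, 0.0084]
eef_rot: [0.292, 0.597, 0.705, -0.247]
force: [-0.9, 0.2, -0.7]
opening: 0.0318
grasp_force: 0.0
time_s: 20.9
eef_pos: [0.6475, 0.1447, 0.0084]
eef_rot: [0.292, 0.597, 0.705, -0.247]
force: [-1.5, 1.0, 2.2]
opening: 0.0299
grasp_force: 30.0
21.05 [0.6475 0.1447 0.0084] [-0.6  1.4  1.8] 0.029709383639458947
top [ 72 104  23  24 371] [ 83.1 113.6]
top [504 122  19  19 265] [512.9 130.6]
top [225 168  12  13  52] [228.9 173.2]
top [526 171  29  25 581] [539.9 183.2]
top [556 175  30  25 591] [570.7 186.9]
top [ 273  188   70   42 2250] [307.8 208.1]
top [343 194  15  15 122] [349.7 201.5]
top [239 201  29   7 113] [251.  204.5]
top [190 202  35  36 556] [212.1 220.6]
top [260 208  14  14 105] [266.5 215.1]
top [245 223  26   6 105] [256.5 224.7]
time_s: 21.47
eef_pos: [0.6475, 0.1443, 0.0556]
eef_rot: [0.292, 0.597, 0.705, -0.247]
force: [0.4, 0.1, -2.0]
opening: 0.0295
grasp_force: 30.0
time_s: 21.8
eef_pos: [0.6482, 0.1447, 0.0835]
eef_rot: [0.292, 0.598, 0.705, -0.246]
force: [0.6, -0.4, -2.0]
opening: 0.0298
grasp_force: 30.0
21.95 [0.6471 0.1445 0.0812] [-0.1 -0.1 -1.8] 0.029803498764604922
top [ 72 103  23  25 372] [ 83.  113.6]
top [504 122  19  19 265] [512.9 130.6]
top [214 155  16  11  70] [219.7 160.2]
top [526 171  29  25 582] [539.9 183.2]
top [556 175  30  25 590] [570.6 186.9]
top [ 269  178   75   45 2642] [306.  199.9]
top [344 185  16  16 136] [351.3 192.7]
top [230 191  33   9 140] [243.7 195.6]
top [177 192  38  40 697] [200.7 212.1]
top [238 200  31  22 270] [255.3 212.5]
top [227 243  14   8  66] [232.  245.5]
```

```bash
python3 - <<'E'
from h import *
n,f=onz("top",(266.5,215.3),.042),onz("top",(349.7,201.5),.042)
c0=(n+f)/2;u=(n-f)/np.linalg.norm(n-f);D=dishT(n,f,0)
E_=dict(eef_pos=np.array([.6475,.1447,.0084]),eef_rot=[.292,.597,.705,-.247])
G=np.linalg.inv(D)@poseT(E_);print("tcp in dish",G[:3,3],u)
P=D.copy();P[2,3]=.0735;sag(P,np.linalg.norm(n-f)/2)
z=dict(np.load("st.npz"));z['Gr']=G
W=z['W'];n,f=onz("top",(447.8,251),.055),onz("top",(540,268.5),.055);print("blue home",dishT(n,f,0)[:3,3],W[:3,3],dishT(n,f,0)[:2,0],W[:2,0])
np.savez("st.npz",**z)
# plan: outside pose
D=W.copy();D[:3,3]+=.25*D[:3,0];D[2,3]=.0735;go(D@G)
E
```

```text
tcp in dish [0.06466771 0.00018411 0.0084    ] [-0.15556852  0.9878251   0.        ]
0 [[261.2, 207.7], [351.5, 192.8]] 91.5 far z 0.115 side [[252.0, 287.0], [261.0, 217.0]]
2 [[261.3, 207.7], [351.3, 193.5]] 91.1 far z 0.109 side [[252.0, 287.0], [262.0, 219.0]]
4 [[261.4, 207.7], [351.1, 194.4]] 90.7 far z 0.103 side [[252.0, 287.0], [262.0, 221.0]]
6 [[261.5, 207.7], [350.8, 195.2]] 90.1 far z 0.097 side [[252.0, 287.0], [262.0, 224.0]]
8 [[261.6, 207.7], [350.3, 196.0]] 89.5 far z 0.09 side [[252.0, 287.0], [262.0, 227.0]]
10 [[261.7, 207.7], [349.8, 196.8]] 88.8 far z 0.084 side [[252.0, 287.0], [263.0, 229.0]]
12 [[261.8, 207.7], [349.2, 197.6]] 87.9 far z 0.078 side [[252.0, 287.0], [263.0, 232.0]]
14 [[261.9, 207.7], [348.4, 198.4]] 87.0 far z 0.072 side [[252.0, 287.0], [263.0, 235.0]]
16 [[262.0, 207.7], [347.6, 199.3]] 86.0 far z 0.066 side [[252.0, 287.0], [263.0, 237.0]]
18 [[262.1, 207.7], [346.7, 200.1]] 84.9 far z 0.06 side [[252.0, 287.0], [264.0, 240.0]]
20 [[262.2, 207.7], [345.7, 200.9]] 83.8 far z 0.054 side [[252.0, 287.0], [264.0, 243.0]]
blue home [ 0.545242   -0.29157672  0.        ] [ 0.54563816 -0.29183945  0.013     ] [0.1999475  0.97980661] [0.1966368 0.9804764]
goal [0.6073 0.0167 0.0819] world [ -39.8 -127.7    0.7] shift_now [-85.  -60.2  84. ] turn [1.426e+01 1.000e-02 1.436e+01] shift_after [-94.5 -15.2  93.5]
```

```bash
python3 -m handwheel '[[0,0,0,0,1.5,0,1.5],[0,0,0,0,3,0,3],[0,0,0,0,3.4,0,3.4],[0,0,0,0,3.4,0,3.4],[0,0,0,0,2,0,2]]';python3 -m handwheel '[[0,0,0,0,1,0,1],[0,-0.006,-0.001,0.006,0,0,0],[0,-0.012,-0.002,0.012,0,0,0],[0,-0.016,-0.003,0.016,0,0,0],[0,-0.018,-0.003,0.018,0,0,0]]';python3 -m handwheel '[[0,-0.018,-0.003,0.018,0,0,0],[0,-0.014,-0.002,0.014,0,0,0],[0,-0.0075,-0.001,0.0065,0,0,0],[0,-0.001,0,0.001,0,0,0],[0,0,0,0,0,0,0]]'; python3 rec.py q red|grep -E "^top|^[0-9]"; python3 chk.py r 0 .07
```

```text
time_s: 22.37
eef_pos: [0.6474, 0.1441, 0.0806]
eef_rot: [0.247, 0.706, 0.596, -0.293]
force: [-0.4, -0.3, -2.9]
opening: 0.0296
grasp_force: 30.0
time_s: 22.78
eef_pos: [0.624, 0.0738, 0.081]
eef_rot: [0.244, 0.711, 0.591, -0.295]
force: [-0.1, 0.1, -1.9]
opening: 0.0301
grasp_force: 30.0
time_s: 23.2
eef_pos: [0.6082, 0.0199, 0.0825]
eef_rot: [0.244, 0.712, 0.589, -0.294]
force: [-0.4, 2.2, -2.6]
opening: 0.0299
grasp_force: 30.0
23.35 [0.609  0.0214 0.082 ] [ 0.8  0.7 -1.6] 0.029933142836423347
top [ 72 104  23  24 371] [ 83.1 113.6]
top [504 122  19  19 265] [512.9 130.6]
top [526 171  29  25 581] [539.9 183.2]
top [556 175  30  25 591] [570.6 186.9]
top [243 189  42  39 635] [270.8 211.3]
top [302 201  29  13 112] [315.2 206.9]
top [ 333  208   77   46 2764] [370.9 230.6]
top [302 215  31  19 248] [319.5 225.4]
top [410 231  15  17 141] [416.8 239. ]
dish [ 0.5966 -0.042   0.0735] [0.194 0.981 0.001] F [ 0.8  0.7 -1.6] 23.35
in white frame mm [254.9  -0.9  60.5] yaw 0.16
0 [[325.5, 222.4], [416.4, 239.1]] 92.4 far z 0.115 side [[285.0, 237.0], [318.0, 183.0]]
2 [[325.6, 222.4], 
[... 337 characters left out ...]
]]
10 [[325.9, 222.5], [412.3, 241.2]] 88.4 far z 0.084 side [[286.0, 237.0], [318.0, 195.0]]
12 [[326.0, 222.6], [411.3, 241.6]] 87.3 far z 0.078 side [[286.0, 237.0], [318.0, 198.0]]
14 [[326.1, 222.6], [410.1, 241.9]] 86.2 far z 0.072 side [[286.0, 237.0], [318.0, 200.0]]
16 [[326.2, 222.6], [408.8, 242.2]] 84.9 far z 0.066 side [[286.0, 237.0], [318.0, 203.0]]
18 [[326.2, 222.7], [407.5, 242.5]] 83.6 far z 0.06 side [[286.0, 237.0], [317.0, 205.0]]
20 [[326.3, 222.7], [406.1, 242.7]] 82.2 far z 0.054 side [[286.0, 237.0], [317.0, 208.0]]
goal [ 0.5582 -0.2284  0.0784] world [ -50.8 -249.8   -3.6] shift_now [-178.    -3.8  182.5] turn [ 0.09 -0.06  0.13] shift_after [-177.8   -3.1  182.7]
```

```bash
python3 -m handwheel '[[0,-0.005,0,0.0052,0,0,0],[0,-0.01,0,0.0103,0,0,0],[0,-0.014,-0.0005,0.0143,0,0,0],[0,-0.016,-0.0005,0.0164,0,0,0],[0,-0.016,-0.0005,0.0164,0,0,0]]';python3 -m handwheel '[[0,-0.016,-0.0005,0.0164,0,0,0],[0,-0.016,-0.0005,0.0164,0,0,0],[0,-0.016,-0.0005,0.0164,0,0,0],[0,-0.016,0,0.0164,0,0,0],[0,-0.015,0,0.0154,0,0,0]]';python3 -m handwheel '[[0,-0.013,0,0.0134,0,0,0],[0,-0.009,0,0.0093,0,0,0],[0,-0.005,0,0.0052,0,0,0],[0,0,0,0,0,0,0]]'; python3 ears.py r red; python3 chk.py r 0 .07
```

```text
time_s: 23.77
eef_pos: [0.59, -0.0681, 0.0813]
eef_rot: [0.244, 0.712, 0.589, -0.295]
force: [0.1, -1.1, -1.0]
opening: 0.0294
grasp_force: 30.0
time_s: 24.18
eef_pos: [0.5667, -0.1795, 0.0801]
eef_rot: [0.244, 0.712, 0.589, -0.295]
force: [0.1, 0.5, -2.0]
opening: 0.0293
grasp_force: 30.0
time_s: 24.52
eef_pos: [0.5595, -0.2172, 0.0796]
eef_rot: [0.244, 0.712, 0.588, -0.295]
force: [-0.0, -0.4, -2.3]
opening: 0.0297
grasp_force: 30.0
near 255 x 432 455 y 229 258 mid 443.5 244.9
........................
.......########.........
..........########......
..............########..
...................#####
.......................#
............############
............###......###
...........####......###
...........####......###
...........###......####
..........####......####
.........###..##########
........#########...####
........##############..
.............#.#######..
........................
........................
........................
........................
far 325 x 529 554 y 245 273 mid 541.5 262.0
##.........................
####.......................
#####...........
[... 1213 characters left out ...]
 [352.0, 137.0]]
10 [[451.3, 246.7], [537.0, 265.5]] 87.8 far z 0.082 side [[329.0, 167.0], [352.0, 140.0]]
12 [[451.3, 246.7], [535.0, 265.7]] 85.8 far z 0.076 side [[329.0, 167.0], [352.0, 142.0]]
14 [[451.4, 246.7], [532.9, 265.8]] 83.8 far z 0.069 side [[329.0, 167.0], [351.0, 144.0]]
16 [[451.5, 246.7], [530.8, 266.0]] 81.6 far z 0.063 side [[329.0, 167.0], [351.0, 147.0]]
18 [[451.5, 246.8], [528.6, 266.1]] 79.4 far z 0.057 side [[329.0, 167.0], [351.0, 149.0]]
20 [[451.6, 246.8], [526.3, 266.2]] 77.2 far z 0.051 side [[329.0, 167.0], [351.0, 151.0]]
goal [ 0.5582 -0.2284  0.0784] world [ -2.1 -12.8  -0.8] shift_now [-8.6  0.3  9.8] turn [-0.05  0.01 -0.01] shift_after [-8.6  0.3  9.8]
```

```bash
python3 -m handwheel '[[0,-0.0046,0.0002,0.0046,0,0,0],[0,-0.0046,0.0002,0.0046,0,0,0],[0,0.0012,0,0,0,2,0],[0,0.0035,0,0.0035,0,0,0],[0,0.005,0,0.005,0,0,0]]';python3 -m handwheel '[[0,0.005,0,0.005,0,0,0],[0,0.0035,0,0.0035,0,0,0],[0,0.0025,0,0.0025,0,0,0],[0,0,0,0,0,0,0]]'; python3 ears.py s red; python3 chk.py r 0 .04|head -2;  python3 - <<'E'
from h import *
W=np.load("st.npz")['W']
for dz in(.011,.029):print(pix("top",[(W@[x,0,.042+dz,1])[:3] for x in(.091,-.091)]).round(1).tolist())
E
```

```text
time_s: 24.98
eef_pos: [0.5593, -0.2272, 0.0669]
eef_rot: [0.234, 0.718, 0.593, -0.281]
force: [0.2, -0.4, -2.0]
opening: 0.0294
grasp_force: 30.0
time_s: 25.32
eef_pos: [0.5585, -0.2258, 0.0496]
eef_rot: [0.233, 0.716, 0.594, -0.283]
force: [-0.3, 0.7, -2.1]
opening: 0.0295
grasp_force: 30.0
near 216 x 433 455 y 232 260 mid 444.0 246.9
........................
........................
..##......#####.........
..#.......########......
..............#######...
..................######
......................##
.............#########..
.............####...####
............####......##
............####.....###
............###......###
............###......###
............#.##########
...........######..#####
...........###########..
...........###....####..
........................
........................
........................
far 209 x 529 550 y 250 274 mid 539.5 265.3
...........................
...........................
...........................
##.........................
####.......................
#####......................
...###.....................
...........................
#######..#####.............
#######..#####......#......
#######..#####......#......
#######..#####......#......
######..#####......##......
####...#########..###......
##........##########.......
...........................
...........................
...........................
...........................
...........................
[ 0.1  0.9 -1.5] [ 0.5587 -0.226   0.0502] 0.02977593595837349 25.3667
tool per +1mm: out [ 0.731  0.01  -0.682] left [ 0.008 -1.    -0.006] up [-0.682 -0.001 -0.731]
dish [ 0.5463 -0.2892  0.0396] [0.196 0.98  0.034] F [ 0.1  0.9 -1.5] 25.3667
in white frame mm [ 2.7 -0.1 26.6] yaw 0.04
[[449.4, 250.3], [542.7, 267.7]]
[[451.9, 249.2], [547.2, 266.9]]
```

```bash
python3 -m handwheel '[[0,-0.002,0,0.0019,0,0,0],[0,0.002,0,0.0022,0,0,0],[0,0.002,0,0.0022,0,0,0],[0,0.002,0,0.0022,0,0,0],[0,0,0,0,0,0,0]]';python3 -m handwheel '[[0,0.0014,0,0.0015,0,0,0],[0,0,0,0,0,0,0]]';python3 -m handwheel '[[0,0.0014,0,0.0015,0,0,0],[0,0,0,0,0,0,0]]'; python3 ears.py t red; python3 chk.py r 0 .04|head -2
```

```text
time_s: 25.78
eef_pos: [0.5582, -0.2289, 0.0412]
eef_rot: [0.233, 0.717, 0.593, -0.282]
force: [-0.1, 0.8, -2.5]
opening: 0.0297
grasp_force: 30.0
time_s: 25.95
eef_pos: [0.5584, -0.229, 0.0396]
eef_rot: [0.234, 0.717, 0.593, -0.282]
force: [-0.1, -0.1, -2.3]
opening: 0.0298
grasp_force: 30.0
time_s: 26.12
eef_pos: [0.5584, -0.229, 0.0377]
eef_rot: [0.234, 0.717, 0.593, -0.282]
force: [0.7, 0.5, -0.9]
opening: 0.0298
grasp_force: 30.0
near 208 x 434 455 y 233 261 mid 444.5 248.4
........................
........................
........................
..##......######........
............#######.....
................######..
....................#.##
..............####......
.............###########
.............###......##
............####.....###
............####.....###
............###......###
.............######.####
............####..######
...........##########.##
..............#.###.###.
........................
........................
........................
far 197 x 529 549 y 251 274 mid 539.0 265.9
...........................
...........................
...........................
#..........................
##.........................
####.......................
...##......................
...........................
######...########..........
######...#####......#......
######...####......##......
######..#####......#.......
#####...#####......#.......
####...######......#.......
##.....#############.......
...........................
...........................
...........................
...........................
...........................
[-1.5  0.2 -1.1] [ 0.5585 -0.229   0.0378] 0.029522598879026155 26.1667
tool per +1mm: out [ 0.731  0.01  -0.682] left [ 0.007 -1.    -0.007] up [-0.682 -0.    -0.731]
dish [ 0.546  -0.2922  0.0272] [0.196 0.98  0.034] F [-1.5  0.2 -1.1] 26.1667
in white frame mm [-0.2 -0.4 14.2] yaw 0.02
```

```bash
python3 -m handwheel '[[0,0.001,0,0.0011,0,0,0],[0,0,0,0,0,0,0]]';python3 -m handwheel '[[0,0.001,0,0.0011,0,0,0],[0,0,0,0,0,0,0]]';python3 chk.py r 0 .04|head -2
```

```text
time_s: 26.33
eef_pos: [0.5583, -0.2291, 0.0363]
eef_rot: [0.234, 0.717, 0.593, -0.282]
force: [-0.4, 2.4, -0.1]
opening: 0.0297
grasp_force: 30.0
time_s: 26.5
eef_pos: [0.558, -0.2291, 0.0348]
eef_rot: [0.233, 0.717, 0.593, -0.283]
force: [-1.6, 1.8, 0.7]
opening: 0.0298
grasp_force: 30.0
dish [ 0.5455 -0.2922  0.0242] [0.197 0.98  0.034] F [-1.6  1.8  0.7] 26.5
in white frame mm [-0.4  0.  11.2] yaw -0.0
```

```bash
python3 -m handwheel '[[0,0.0007,0,0.0007,0,0,0],[0,0,0,0,0,0,0]]';python3 -m handwheel '[[0,0.0007,0,0.0007,0,0,0],[0,0,0,0,0,0,0]]';python3 chk.py r 0 .04|head -2; python3 ears.py u red|grep -v '\.\.\.'
```

```text
time_s: 26.67
eef_pos: [0.558, -0.2291, 0.0338]
eef_rot: [0.233, 0.717, 0.593, -0.283]
force: [-2.1, 2.6, 1.8]
opening: 0.0296
grasp_force: 30.0
time_s: 26.83
eef_pos: [0.558, -0.2291, 0.0329]
eef_rot: [0.233, 0.717, 0.593, -0.283]
force: [-2.7, 2.2, 3.2]
opening: 0.0298
grasp_force: 30.0
dish [ 0.5455 -0.2922  0.0222] [0.197 0.98  0.034] F [-2.7  2.2  3.2] 26.8333
in white frame mm [-0.4  0.   9.2] yaw -0.02
near 219 x 433 455 y 234 261 mid 444.0 248.7
far 196 x 529 549 y 252 274 mid 539.0 266.1
[-2.4  2.9  3.9] [ 0.558  -0.2291  0.0329] 0.029740837094485353 26.8833
tool per +1mm: out [ 0.731  0.009 -0.682] left [ 0.007 -1.    -0.006] up [-0.682 -0.001 -0.731]
```

```bash
python3 -m handwheel '[[0,0.0007,0,0.0007,0,0,0],[0,0,0,0,0,0,0]]'; python3 -m handwheel '[[0.38,0,0,0,0,0,0],[0.45,0,0,0,0,0,0],[0.55,0,0,0,0,0,0],[0.55,0,0,0,0,0,0]]'; python3 ears.py v red
```

```text
time_s: 27.05
eef_pos: [0.558, -0.229, 0.0319]
eef_rot: [0.233, 0.717, 0.593, -0.283]
force: [-3.0, 3.8, 4.8]
opening: 0.0296
grasp_force: 30.0
time_s: 27.38
eef_pos: [0.5588, -0.229, 0.0318]
eef_rot: [0.234, 0.717, 0.593, -0.282]
force: [0.4, 0.3, -0.5]
opening: 0.0475
grasp_force: 0.0
near 239 x 434 455 y 229 265 mid 444.5 249.0
........................
..#.......######........
............#######.....
................######..
....................#.##
........................
........................
........................
............############
............###......###
...........####......###
...........####.....####
...........###......####
...........####.....####
...........#############
..................######
..........###...........
..........########......
...........##########...
........................
far 200 x 529 549 y 252 274 mid 539.0 266.1
...........................
...........................
...........................
...........................
##.........................
###........................
...#.......................
...........................
######..#########..........
######..#####......##......
######..#####......##......
######..#####......#.......
#####...#####......#.......
####...######......#.......
##....##############.......
...........................
...........................
...........................
...........................
...........................
[-0.4 -0.6 -0. ] [ 0.5587 -0.229   0.0318] 0.04796841767971997 27.4333
tool per +1mm: out [ 0.732  0.01  -0.682] left [ 0.007 -1.    -0.007] up [-0.682  0.    -0.732]
```

```bash
python3 -m handwheel '[[0.7,0,0,-0.01,0,0,0],[0.8,0,0,-0.025,0,0,0],[1,0,0,-0.035,0,0,0],[1,0,0,-0.035,0,0,0],[1,0.01,0,-0.035,0,0,0]]';python3 -m handwheel '[[1,0.02,0.0,-0.035,0,0,0],[1,0.02,0,-0.035,0,0,0],[1,0.02,0,-0.035,0,0,0],[1,0.02,0,-0.035,0,0,0],[1,0,0,0,0,0,0]]';python3 ears.py w red; python3 - <<'E'
from h import *
W=np.load("st.npz")['W']
im=ctrl.capture("side")[:,:,::-1].copy();cv2.imwrite("pics/fin_side.png",im);h=cv2.cvtColor(im,cv2.COLOR_BGR2HSV)
m=cv2.inRange(h,(0,110,40),(8,255,255))|cv2.inRange(h,(172,110,40),(180,255,255));b=cv2.inRange(h,(98,80,30),(122,255,255))
for dz in(.0,.011,.021):print(dz,pix("side",[(W@[x,0,.042+dz,1])[:3] for x in(.091,-.091)]).round(1).tolist())
for y in range(120,205,2):print(y,''.join('#' if r else 'o' if bb else '.' for r,bb in zip(m[y,310:380],b[y,310:380])))
E
```

```text
time_s: 27.85
eef_pos: [0.5775, -0.1283, 0.1303]
eef_rot: [0.234, 0.718, 0.592, -0.282]
force: [0.5, -0.2, -0.7]
opening: 0.0781
grasp_force: 0.0
time_s: 28.27
eef_pos: [0.6093, 0.034, 0.1759]
eef_rot: [0.234, 0.715, 0.598, -0.278]
force: [-0.4, 1.3, -0.6]
opening: 0.0881
grasp_force: 0.0
near 138 x 443 455 y 243 258 mid 449.0 250.8
........................
........................
........................
........................
........................
........................
........................
........................
............############
............###......###
...........####......###
...........####.....####
...........###......####
...........####.....####
...........#############
..................######
........................
........................
........................
........................
far 200 x 529 549 y 252 274 mid 539.0 266.1
...........................
...........................
...........................
...........................
##.........................
###........................
...#.......................
.........................
[... 3142 characters left out ...]
.........................
188 .......................#..............................................
190 ..................ooo.oo..............................................
192 ......................................................................
194 ......................................................................
196 ......................................................................
198 ......................................................................
200 ......................................................................
202 ......................................................................
204 ......................................................................
```

Both views match the nested-home prediction. The red near ear is at side (330.5,182) against (330.3,181.5), and at top (449.5,250.5) against (449.4,250.3), with the blue ear directly beneath it. The gripper is clear, so I'm handing in.

```bash
python3 -c "
from workcell import ctrl
print(ctrl.hand_in())"
```

```text
the job is handed in; nothing more can be done
None
```

The blue dish and then the red dish are nested in the white dish and released, and the job was handed in at about 28 s; both camera views put their ears within about a pixel of the fully-home position, and I did not re-check that the other things on the counter stayed put.

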